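# Find the stamped ornament crate and push it to the dispatch line

### The job

One of the two ornament crates has a ring-and-bar stamp on its underside: check the left crate (as seen from the robot) and then the right one, each time pressing its projecting lip down with the fingertips nearly to the bench, so that the crate tips up steeply and shows its underside, holding it so for a moment and letting it gently back down flat. Then push the stamped crate along the bench, away from the robot, until its far end stands on the white dispatch line. Do not lift or drop the crates, leave the other crate where it stood and do not disturb the brick, bottle or jar.

Things in the scene. Friction and masses are not known exactly. Their poses are not given: they have to be found in the camera images.
- crate_stamped: The crate with the stamp, left or right: plywood box of four glass ornaments (fixed, nothing spills), from above just like the other; 150 mm long (x), 130 wide (y), walls 55 high, the -x end a full-width board 120 high; 0.36 to 0.6 kg. Origin: centre of its underside, z up, -x end towards the robot, turned at most 0.2 rad. Underside plywood, 6 mm up on two steel runners, with a dark ring 80 mm across and a bar through it.
- crate_plain: The other crate, alike in all sizes, lip included, but with nothing on its underside. Same axes and origin. A crate tipped up shows its underside to a viewer in front of the bench (+x).
- crate_stamped_lip (a point): Middle of the lip's tread, where to press: flat plate 60 mm wide, 8 thick, 46 out to -x from the top of the end board, tread 120 mm up; its outer 6 mm is a rim 10 higher. Point 20 mm out from the board. Pressed (20 N at most) the crate tips on its near bottom edge; it falls back if let go; lip meets bench at 1.18 rad. Once steep, bear down into the corner of tread and rim, or the crate slides away.
- crate_plain_lip (a point): The same point on the other crate's lip.
- crate_stamped_foot (a point): Middle of the stamped crate's near bottom edge (75 mm from the origin to -x), on which it tips; it stays on the bench.
- crate_plain_foot (a point): The same point on the other crate.
- crate_stamped_far (a point): Middle of the stamped crate's far bottom edge (75 mm from the origin to +x).
- crate_plain_far (a point): The same point on the other crate.
- dispatch_line: The dispatch line: a flat white strip painted across the bench beyond the crates, 60 mm broad (x) and 900 mm long (y). Origin at its centre on the bench; x points away from the robot across the strip. Nothing to catch on.
- firebrick: Loose grey brick 115 x 60 x 55 mm high, between the crates and nearer the robot. Origin at the centre of its underside.
- bottle: Loose red drinking bottle 64 mm across, 190 mm high, left of the crates. Origin at the centre of its underside.
- jar: Loose amber jar 66 mm across, 90 mm high, right of the crates. Origin at the centre of its underside.
Things that resemble listed ones, but are neither listed nor needed, are in the scene too. Leave any turquoise look-alike of the crate_stamped alone. Leave any green look-alike of the crate_plain alone.

How it is judged:
By the outcome, as a careful person would: the job done as asked, in the order asked, and still so for the second after the job is handed in, with the robot touching nothing.
It also fails if it takes over 72 s, if anything falls off the work surface, if the arm or the gripper's body presses on something with over 40 N, if the wrist force passes 120 N, or if a joint passes its speed limit or range.

### The arm

A 6-joint arm with a two-finger parallel gripper is mounted at the origin on the work surface. World frame = base frame: x ahead of the robot, y to its left, z up, the work surface at z = 0. Lengths are in m, angles in degrees, forces in N, time in s.
With the tool pointing down it reaches from about 0.225 to 0.725 m from the base axis. Payload 3.1 kg.
Tool frame: the origin (TCP) lies between the finger pads; the fingertips stand 14 mm ahead of it and the grasp point (between the pads) lies 5 mm behind it (r.tcp_to_tips is the distance from the TCP to the fingertips, in m); z points along the fingers, y is the direction in which the jaws open and shut (so a half turn about z gives the same grasp; the last joint's range is limited). The gripper opens to 85 mm and grips with 20 to 120 N. Pads are 22 mm wide; open, the fingers measure 114 mm over their backs; the gripper's body (76 mm by 85 mm) begins 54 mm behind the grasp point. The pads swing forward as they close: fully open they stand 13 mm farther back than shut.
Start: joints at [-72.353, 2.75, 5.684, 92.934, 0, 82.678], TCP at [0.222, -0.476, 0.245] pointing down, gripper open.
Joint ranges: [-166.93, 166.93], [-56.73, 111.36], [-69.38, 81.34], [-121.58, 131.49], [-85.45, 84.26], [-180, 180]. Speed limits (degrees/s): [159.86, 159.86, 180, 180, 180, 180].

### API

Orientations are given as [roll, pitch, yaw] about the fixed x, y, z axes, in that order (R = Rz(yaw) Ry(pitch) Rx(roll)).
In Python, from rig import r gives the robot as it stands.
- The arm moves only by the tool carry_out, never from a script. Its argument "series" is a list of rows, each a list of 5 numbers: the closure in counts, from 0 (fully open) to 255 (shut), then the shift along the tool's x, y, z in cm, then the turn about the tool's z in degrees. In form: [[grip, tx, ty, tz, turn], ...]. A call has 1 to 20 rows; each row is the pose to reach, as a shift and turn from the pose measured when the call began, along the tool's axes at that moment; what a row does not reach only later rows make up. A row lasts 1/12 s, in which the tool goes at most 41.7 mm and 7.16 degrees, less where a joint would pass 70% of its speed; a pose out of reach is approached as far as the arm can. A call with a gripper value outside its range is refused whole. The fingers move at their own pace and stop on an object; "newtons" is the grip in N (left out, the last holds). Time passes only in rows, so rows that repeat a pose let the fingers close. It gives the time, the measured TCP pose, the force and the opening at its end, in the units of the state.
- r.get_state(): the state, without advancing time (a new reading comes with each control period).
- r.camera(name): name is "scene" or "top"; returns a dict with "pixels" (384x512x3 uint8, red, green, blue), "fovy" (degrees; the focal length in pixels is half the picture's height over the tangent of half this angle, whatever the lens; pixels are square), "cx", "cy" (the principal point, pixels), "xyz" and "attitude" of the camera in the world. Camera axes: x right, y up, looking along -z (the intrinsics and any distortion apply to the point x, -y, -z); pixel columns grow to the right and rows downward; lengths in m; the calibration is good to about 2 mm. A picture is of the moment at which its call begins. There is no depth.
- r.job_done(): hands the job in, once; it reports no verdict.
The state is a dict: "clock": time; "joints": joint angles; "dq": joint speeds; "joint_torque": joint torques, N m; "tool_pos": TCP position; "tcp_rot": TCP orientation; "wrist_force": force on the tool from outside, world axes, zero at the start; "moment": the same for the moment, N m; "opening": finger opening in m.
Only numpy, scipy, OpenCV 4.12 (cv2) and the standard library are available. Lean on these libraries where they do the work, as an engineer would, in place of code of your own. Each camera call takes 0.05 s, during which the arm holds its last target.

## Working session

There is one attempt and no reset: what is moved stays moved. The work goes in short steps, Python scripts to look and compute and a tool call to move; the robot and the scene stay as the last step left them, time stands still between calls to the robot, and variables do not carry over. Pictures are saved under pics/ and viewed, and the job is handed in when it is done.

Besides the shell and the picture viewer there is one more tool, called after ">>>" by a JSON object that holds its "method" and its "body", one argument or row to a line. carry_out: Moves the arm, as the interface text tells. Its arguments: {"type":"object","properties":{"series":{"type":"array"},"newtons":{"type":"number"}},"required":["series"]}

```bash
mkdir -p pics; ls
python3 - <<'E'
from rig import r
import cv2
print(r.get_state())
for n in("scene","top"):
    c=r.camera(n); print({k:v for k,v in c.items() if k!="pixels"})
    cv2.imwrite(f"pics/{n}0.png",cv2.cvtColor(c["pixels"],cv2.COLOR_RGB2BGR))
E
```

```text
pics
{'clock': 0.0, 'joints': array([-7.23534963e+01,  2.79024104e+00,  5.59112221e+00,  9.29332329e+01,
       -1.78319856e-03,  8.26786844e+01]), 'dq': array([ 0.02827241,  0.06380366, -0.06353296, -0.01318462,  0.04568345,
        0.04423772]), 'joint_torque': array([ 2.38719522e-04, -3.38779700e+01,  3.20016289e+01,  2.01724435e-02,
       -1.06386692e-04,  1.11202158e-05]), 'tool_pos': array([ 0.22141889, -0.47538348,  0.2441369 ]), 'tcp_rot': array([-1.79868500e+02, -1.50973918e-02,  2.49678040e+01]), 'wrist_force': array([-0.29950873, -0.54776452,  0.32576634]), 'moment': array([-0.03581105, -0.04439191,  0.00798091]), 'opening': 0.0853592507886069}
{'fovy': 47.201471912745674, 'cx': 251.00947699592504, 'cy': 192.11293192964402, 'xyz': array([ 1.15815475, -0.71367269,  1.11058548]), 'attitude': array([42.65676687,  1.01554123, 39.9961052 ])}
{'fovy': 53.949939881259056, 'cx': 251.25702739621707, 'cy': 195.13090707398467, 'xyz': array([0.33481566, 0.00781225, 1.16230728]), 'attitude': array([ 11.08492082,  -0.54122169, -91.46196385])}
```

View pics/scene0.png

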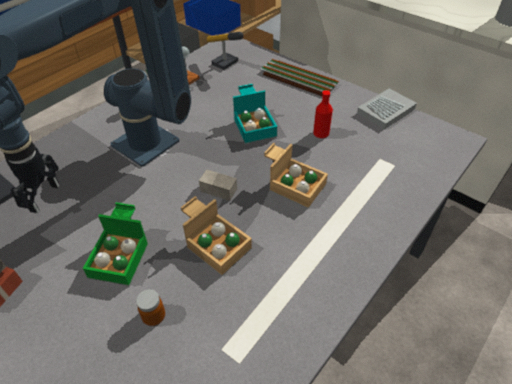

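View pics/top0.png

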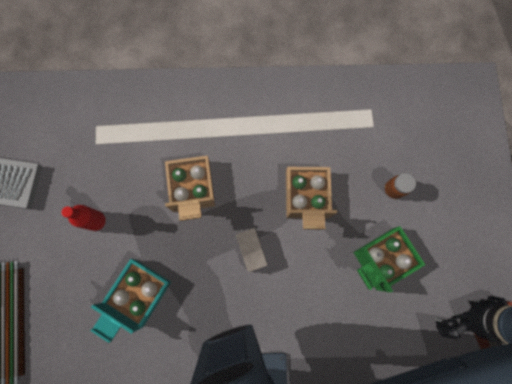

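The top view has robot-left on its left. The plywood crates are near (190,185) and (309,195), the brick near (252,250), and the line near y≈127. I'll measure these next.

```bash
cat > h.py <<'E'
import numpy as np, cv2
from scipy.spatial.transform import Rotation as Ro
def cam(c):
    return Ro.from_euler('xyz',c["attitude"],degrees=True).as_matrix(), 192/np.tan(np.radians(c["fovy"]/2))
def ray(c,u,v,z):
    R,f=cam(c); d=R@np.array([(u-c["cx"])/f,-(v-c["cy"])/f,-1]); p=c["xyz"]
    return p+d*(z-p[2])/d[2]
def proj(c,P):
    R,f=cam(c); q=R.T@(np.array(P)-c["xyz"]); return np.array([c["cx"]+f*q[0]/-q[2], c["cy"]-f*q[1]/-q[2]])
def save(c,n,box=None,s=1):
    im=cv2.cvtColor(c["pixels"],cv2.COLOR_RGB2BGR)
    if box: im=im[box[1]:box[3],box[0]:box[2]]
    cv2.imwrite("pics/"+n,cv2.resize(im,None,fx=s,fy=s,interpolation=cv2.INTER_CUBIC))
E
python3 - <<'E'
from rig import r
from h import *
c=r.camera("top"); np.save("/tmp/top.npy",c,allow_pickle=True)
save(c,"t1.png",(150,140,350,280),4)
c2=r.camera("scene"); save(c2,"s1.png",(170,130,340,280),4);np.save("/tmp/scene.npy",c2,allow_pickle=True)
im=c["pixels"]; hsv=cv2.cvtColor(im,cv2.COLOR_RGB2HSV)
w=((hsv[...,1]<60)&(hsv[...,2]>190)).astype('uint8'); w[:90]=0;w[145:]=0
cs,_=cv2.findContours(w,0,1); k=max(cs,key=cv2.contourArea); b=cv2.boxPoints(cv2.minAreaRect(k)); print([ray(c,*p,0).round(4) for p in b])
E
```

```text
[array([0.7995, 0.4883, 0.    ]), array([ 0.8397, -0.409 ,  0.    ]), array([ 0.785 , -0.4075,  0.    ]), array([0.7461, 0.4823, 0.    ])]
```

View pics/t1.png

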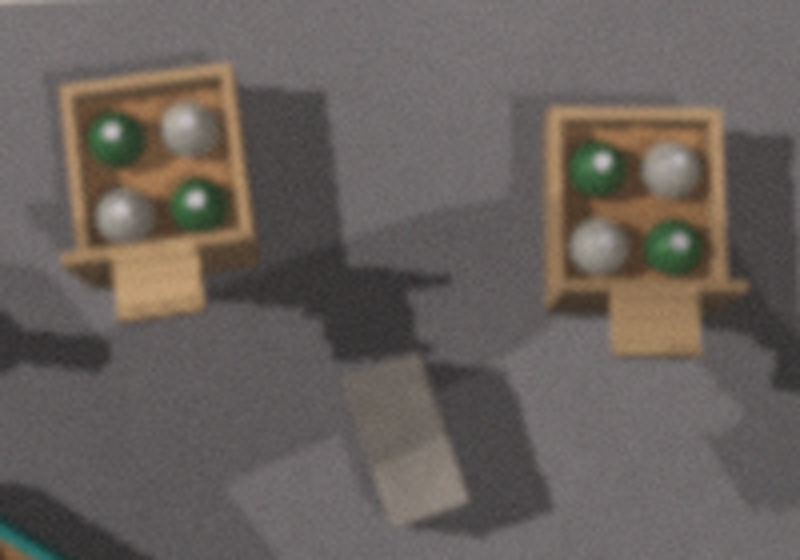

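View pics/s1.png

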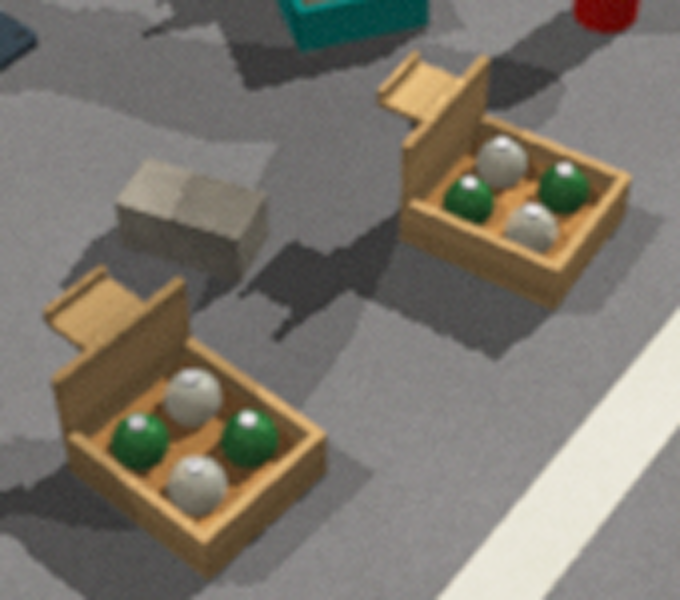

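Run:
```python
from h import *
c=np.load("/tmp/top.npy",allow_pickle=True).item()
s=np.load("/tmp/scene.npy",allow_pickle=True).item()
T=lambda x,y,z: ray(c,150+(x-1.5)/4,140+(y-1.5)/4,z)
S=lambda x,y,z: ray(s,170+(x-1.5)/4,130+(y-1.5)/4,z)
for n,P in dict(L=dict(fl=(60,86,.058),fr=(231,63,.058),ll=(118,320,.130),lr=(206,307,.130),bl=(60,254,.12)),
 R=dict(fl=(546,107,.058),fr=(722,107,.058),ll=(610,355,.13),lr=(701,355,.13),br=(748,286,.12))).items():
  for k,v in P.items(): print(n,k,T(*v).round(4))
# scene: far top corners, lip outer corners
for n,P in dict(L=dict(fl=(630,175,.058),fr=(560,272,.058),ll=(417,53,.13),lr=(379,97,.13),frb=(553,308,0.0)),
 R=dict(fl=(324,435,.058),fr=(205,543,.058),ll=(99,268,.13),lr=(45,315,.13),frb=(205,577,0.0))).items():
  for k,v in P.items(): print("s",n,k,S(*v).round(4))
# brick top corners z=.055
print([T(x,y,.055).round(3) for x,y in((345,378),(420,355),(468,500),(396,525))])
```

```text
L fl [0.662  0.2516 0.058 ]
L fr [0.6772 0.1222 0.058 ]
L ll [0.4729 0.1929 0.13  ]
L lr [0.4804 0.1325 0.13  ]
L bl [0.5217 0.2357 0.12  ]
R fl [ 0.6371 -0.1161  0.058 ]
R fr [ 0.6341 -0.2497  0.058 ]
R ll [ 0.4405 -0.1443  0.13  ]
R lr [ 0.439  -0.2069  0.13  ]
R br [ 0.4875 -0.2449  0.12  ]
s L fl [0.6647 0.2453 0.058 ]
s L fr [0.682  0.1176 0.058 ]
s L ll [0.4786 0.1894 0.13  ]
s L lr [0.4881 0.1265 0.13  ]
s L frb [0.6743 0.1266 0.    ]
s R fl [ 0.6396 -0.1264  0.058 ]
s R fr [ 0.6353 -0.2521  0.058 ]
s R ll [ 0.4433 -0.1544  0.13  ]
s R lr [ 0.4455 -0.2127  0.13  ]
s R frb [ 0.6265 -0.2483  0.    ]
[array([0.436, 0.04 , 0.055]), array([ 0.452, -0.016,  0.055]), array([ 0.346, -0.047,  0.055]), array([0.33 , 0.005, 0.055])]
```

```bash
cat >> h.py <<'E'
def shift(st,xyz,yaw):
    R=Ro.from_euler('xyz',st["tcp_rot"],degrees=True)
    d=R.inv().apply(np.array(xyz)-st["tool_pos"])*100
    t=(R.inv()*Ro.from_euler('xyz',[180,0,yaw],degrees=True)).as_euler('ZYX',degrees=True)[0]
    return d.round(2),round(t,1)
E
python3 - <<'E'
from rig import r
from h import *
print(shift(r.get_state(),[.497,.162,.21],187.2))
E
```

```text
(array([ 51.89, -46.16,   3.53]), np.float64(-162.2))
```

>>> {"method": "carry_out", "body": {
  "series": [
    [255, 3, -2.6, 0, -7],
    [255, 6, -5.2, 0, -14],
    [255, 9, -7.8, 0, -21],
    [255, 12, -10.4, 0, -28],
    [255, 15, -13, 0, -35],
    [255, 18, -15.6, 0, -42],
    [255, 21, -18.2, 0, -49],
    [255, 24, -20.8, 0, -56],
    [255, 27, -23.4, 0, -63],
    [255, 29.7, -26, 0, -70],
    [255, 32.4, -28.6, 0, -77],
    [255, 35.1, -31.2, 0, -84],
    [255, 37.8, -33.8, 0, -91],
    [255, 40.5, -36.4, 0, -98],
    [255, 43.2, -39, 0, -105],
    [255, 46, -41.5, 0.5, -112],
    [255, 48.5, -43.5, 1, -119],
    [255, 50.5, -45.2, 1.5, -126],
    [255, 51.6, -46, 2, -133],
    [255, 51.9, -46.2, 2.5, -140]
  ]
}}

```text
clock: 1.87
tool_pos: [0.4974, 0.1648, 0.2193]
tcp_rot: [179.9, -0.1, 165.5]
wrist_force: [0.1, -0.9, -0.0]
opening: 0.0001
```

Run:
```python
from rig import r
from h import *
s=r.get_state(); print(s["joints"].round(1),s["clock"],s["tcp_rot"],s["tool_pos"],s["wrist_force"],s["opening"])
print(shift(s,[.497,.162,.15],187.2))
```

```text
[10.9  2.4  2.3 90.   0.1 25.4] 1.8667 [ 1.79902078e+02 -9.33891321e-02  1.65503924e+02] [0.49744199 0.1648451  0.21927264] [ 0.1134377  -0.90947761 -0.03381272] 0.00010694058984150297
(array([-0.04, -0.3 ,  6.93]), np.float64(-21.7))
```

>>> {"method": "carry_out", "body": {
  "series": [
    [255, 0, -0.3, 1.5, -7],
    [255, 0, -0.3, 3, -14],
    [255, 0, -0.3, 4.5, -20],
    [255, 0, -0.3, 5.5, -21.7],
    [255, 0, -0.3, 5.9, -21.7],
    [255, 0, -0.3, 5.9, -21.7],
    [255, 0, -0.3, 5.9, -21.7]
  ]
}}

```text
clock: 2.45
tool_pos: [0.4966, 0.1621, 0.1604]
tcp_rot: [179.9, -0.1, -172.8]
wrist_force: [-0.0, 0.6, 0.1]
opening: -0.0001
```

Run:
```python
from rig import r
from h import *
c=r.camera("top"); save(c,"t2.png",(150,140,270,240),5)
c=r.camera("scene"); save(c,"s2.png",(230,110,350,220),5)
s=r.get_state(); print(s["joints"].round(1),s["clock"],s["tcp_rot"],s["tool_pos"],s["wrist_force"],s["opening"])
```

```text
[10.6  2.2 -4.4 83.3  0.1  3.5] 2.55 [ 1.79863087e+02  5.20333407e-02 -1.72830970e+02] [0.49722882 0.16217027 0.16133728] [-0.3858699   0.01297505  0.08624603] -0.00014363484692691558
```

View pics/t2.png

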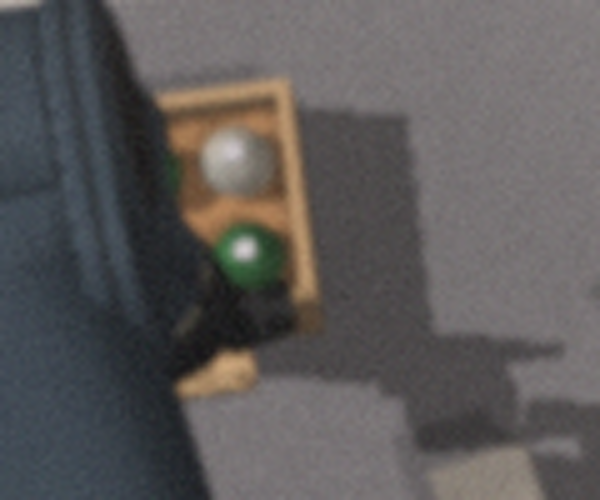

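View pics/s2.png

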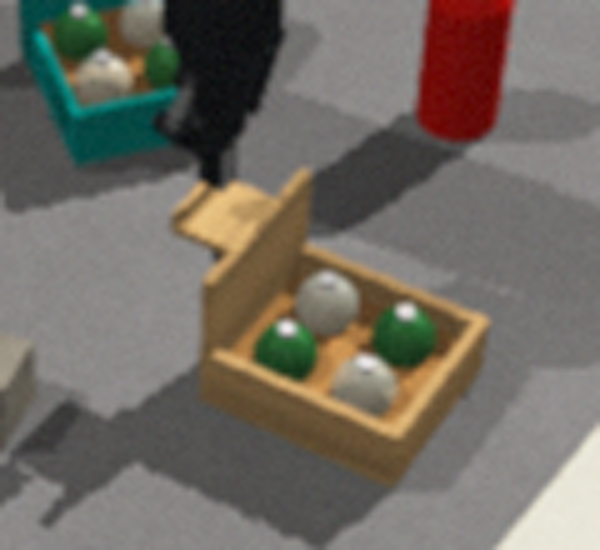

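Run:
```python
from rig import r
from h import *
c=np.load("/tmp/scene.npy",allow_pickle=True).item()
for p in ([.497,.162,.147],[.524-.0268,.1655-.0034,.12],[.524-.046*.992,.1655-.0057,.13]): print((proj(c,p)-[230,110])*5)
```

```text
[216.23965482 177.67135715]
[215.78117631 208.20381562]
[191.75590495 186.97462774]
```

```bash
cat >> h.py <<'E'
TH=[0,.3,.47,.6,.8,1.0,1.1,1.15]
SS=[.016,.0175,.0200,.0250,.0300,.0335,.0350,.0355]
def press(th,bias=0.0):
    s=np.interp(th,TH,SS)+bias
    return s*np.cos(th)+.12*np.sin(th)+.011*1.0, .12*np.cos(th)-s*np.sin(th)+.014
def rel(st,foot,yawc,ths,bias=0.0):
    u=np.array([np.cos(yawc),np.sin(yawc)]); p=st["tool_pos"]
    o=-(p[:2]-foot)@u; lat=(p[:2]-foot)@np.array([-u[1],u[0]])
    print("out",o.round(4),"lat",lat.round(4),"z",p[2].round(4))
    for t in ths:
        a,z=press(t,bias); print(round(t,2),"tx",round((a-o)*100,2),"tz",round((p[2]-z)*100,2))
E
python3 - <<'E'
from rig import r
from h import *
rel(r.get_state(),np.array([.524,.1655]),.125,np.arange(0,1.16,.05))
E
```

```text
out 0.027 lat 0.0 z 0.1613
0.0 tx 0.0 tz 2.73
0.05 tx 0.62 tz 2.83
0.1 tx 1.24 tz 2.96
0.15 tx 1.85 tz 3.12
0.2 tx 2.45 tz 3.31
0.25 tx 3.04 tz 3.53
0.3 tx 3.62 tz 3.79
0.35 tx 4.23 tz 4.09
0.4 tx 4.82 tz 4.42
0.45 tx 5.4 tz 4.79
0.5 tx 6.01 tz 5.22
0.55 tx 6.64 tz 5.71
0.6 tx 7.24 tz 6.24
0.65 tx 7.75 tz 6.77
0.7 tx 8.24 tz 7.33
0.75 tx 8.69 tz 7.91
0.8 tx 9.1 tz 8.53
0.85 tx 9.46 tz 9.13
0.9 tx 9.78 tz 9.76
0.95 tx 10.06 tz 10.41
1.0 tx 10.31 tz 11.07
1.05 tx 10.52 tz 11.73
1.1 tx 10.68 tz 12.41
1.15 tx 10.81 tz 13.07
```

>>> {"method": "carry_out", "body": {
  "series": [
    [255, 0.1, 0, 1.2, 0],
    [255, 0.1, 0, 2, 0],
    [255, 0.1, 0, 2.5, 0],
    [255, 0.1, 0, 2.75, 0],
    [255, 0.7, 0, 2.88, 0],
    [255, 1.3, 0, 3.0, 0],
    [255, 1.9, 0, 3.15, 0],
    [255, 1.9, 0, 3.15, 0]
  ]
}}

```text
clock: 3.22
tool_pos: [0.4775, 0.1598, 0.1298]
tcp_rot: [179.9, 0.0, -172.8]
wrist_force: [1.9, -0.0, 4.3]
opening: -0.0001
```

Run:
```python
from rig import r
from h import *
c=r.camera("scene"); save(c,"s3.png",(230,110,350,220),5)
s=r.get_state(); print(s["clock"],s["tool_pos"],s["wrist_force"])
```

```text
3.2667 [0.47804361 0.15985586 0.12998829] [ 1.86008331 -0.09611396  2.94563351]
```

View pics/s3.png

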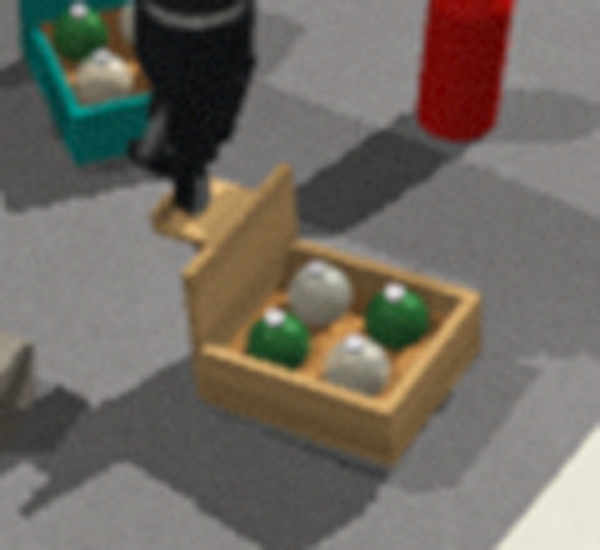

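Run:
```python
from rig import r
from h import *
rel(r.get_state(),np.array([.522,.1653]),.125,np.arange(0.1,1.16,.05))
```

```text
out 0.0443 lat 0.0001 z 0.13
0.1 tx -0.49 tz -0.18
0.15 tx 0.12 tz -0.02
0.2 tx 0.72 tz 0.18
0.25 tx 1.31 tz 0.4
0.3 tx 1.89 tz 0.65
0.35 tx 2.5 tz 0.95
0.4 tx 3.09 tz 1.28
0.45 tx 3.66 tz 1.65
0.5 tx 4.28 tz 2.08
0.55 tx 4.91 tz 2.57
0.6 tx 5.51 tz 3.11
0.65 tx 6.02 tz 3.63
0.7 tx 6.5 tz 4.19
0.75 tx 6.95 tz 4.78
0.8 tx 7.37 tz 5.39
0.85 tx 7.72 tz 6.0
0.9 tx 8.04 tz 6.63
0.95 tx 8.33 tz 7.27
1.0 tx 8.58 tz 7.93
1.05 tx 8.78 tz 8.6
1.1 tx 8.95 tz 9.27
1.15 tx 9.07 tz 9.94
```

>>> {"method": "carry_out", "body": {
  "series": [
    [255, 0.1, 0, 0.1, 0],
    [255, 0.6, 0, 0.25, 0],
    [255, 1.2, 0, 0.5, 0],
    [255, 1.7, 0, 0.75, 0],
    [255, 2.3, 0, 1.05, 0],
    [255, 2.9, 0, 1.35, 0],
    [255, 3.5, 0, 1.75, 0],
    [255, 4.1, 0, 2.15, 0],
    [255, 4.1, 0, 2.15, 0]
  ]
}}

```text
clock: 4.02
tool_pos: [0.435, 0.1544, 0.1065]
tcp_rot: [179.9, -0.1, -172.8]
wrist_force: [0.1, -0.2, 2.2]
opening: 0.0002
```

Run:
```python
from rig import r
from h import *
c=r.camera("scene"); save(c,"s4.png",(230,110,350,220),5)
s=r.get_state(); print(s["clock"],s["tool_pos"],s["wrist_force"])
rel(r.get_state(),np.array([.522,.1653]),.125,np.arange(0.5,1.16,.05))
```

```text
4.0667 [0.43571165 0.15453183 0.1071047 ] [-1.11954219 -0.48447593  2.88311358]
out 0.087 lat 0.0001 z 0.1071
0.5 tx 0.01 tz -0.21
0.55 tx 0.64 tz 0.29
0.6 tx 1.24 tz 0.82
0.65 tx 1.76 tz 1.35
0.7 tx 2.24 tz 1.9
0.75 tx 2.69 tz 2.49
0.8 tx 3.1 tz 3.1
0.85 tx 3.46 tz 3.71
0.9 tx 3.78 tz 4.34
0.95 tx 4.06 tz 4.98
1.0 tx 4.31 tz 5.65
1.05 tx 4.52 tz 6.31
1.1 tx 4.69 tz 6.99
1.15 tx 4.81 tz 7.65
```

View pics/s4.png

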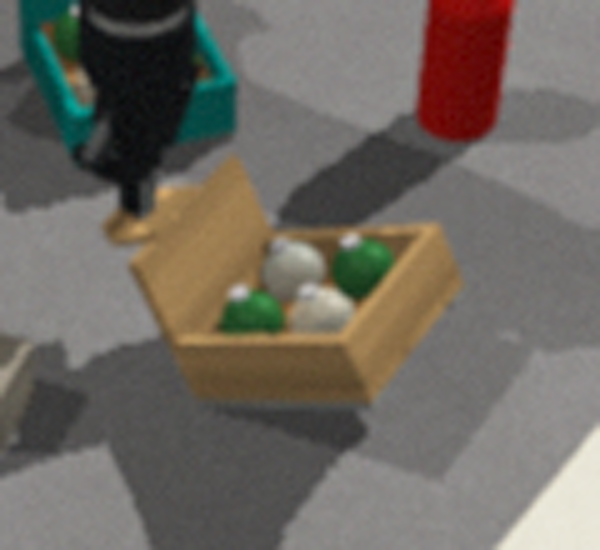

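>>> {"method": "carry_out", "body": {
  "series": [
    [255, 0.6, 0, 0.35, 0],
    [255, 1.2, 0, 0.9, 0],
    [255, 1.75, 0, 1.4, 0],
    [255, 2.3, 0, 1.95, 0],
    [255, 2.75, 0, 2.55, 0],
    [255, 3.2, 0, 3.1, 0],
    [255, 3.55, 0, 3.75, 0],
    [255, 3.85, 0, 4.4, 0],
    [255, 3.85, 0, 4.4, 0]
  ]
}}

```text
clock: 4.82
tool_pos: [0.3952, 0.1495, 0.0611]
tcp_rot: [179.9, -0.3, -172.8]
wrist_force: [0.2, -0.0, 0.7]
opening: 0.0001
```

Run:
```python
from rig import r
from h import *
c=r.camera("scene"); save(c,"s5.png",(210,90,350,220),5)
s=r.get_state(); print(s["clock"],s["tool_pos"],s["wrist_force"])
rel(r.get_state(),np.array([.522,.1653]),.125,np.arange(0.85,1.16,.05))
```

```text
4.8667 [0.39580695 0.14955044 0.06187018] [-0.95866847  0.15078815  1.86513648]
out 0.1272 lat 0.0001 z 0.0619
0.85 tx -0.56 tz -0.81
0.9 tx -0.24 tz -0.19
0.95 tx 0.04 tz 0.46
1.0 tx 0.29 tz 1.12
1.05 tx 0.5 tz 1.79
1.1 tx 0.66 tz 2.46
1.15 tx 0.79 tz 3.13
```

View pics/s5.png

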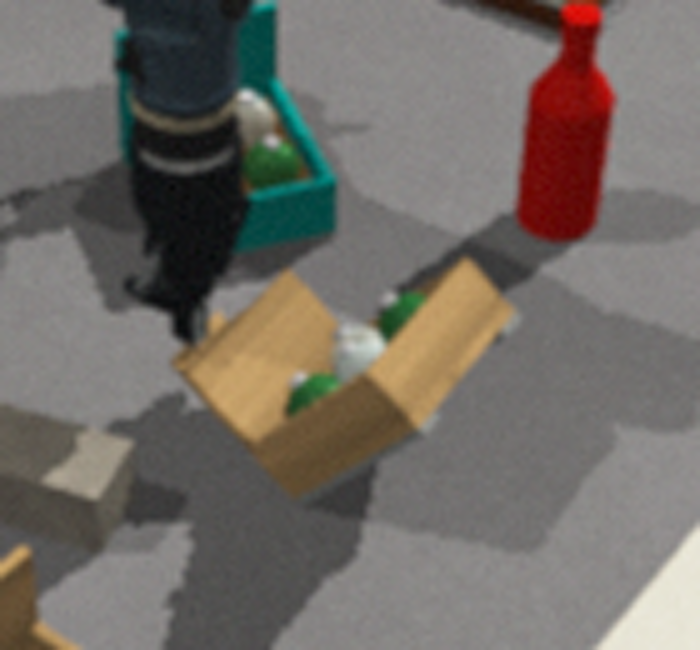

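>>> {"method": "carry_out", "body": {
  "series": [
    [255, 0.05, 0, 0.45, 0],
    [255, 0.3, 0, 0.9, 0],
    [255, 0.45, 0, 1.4, 0],
    [255, 0.6, 0, 1.9, 0],
    [255, 0.7, 0, 2.3, 0],
    [255, 0.75, 0, 2.6, 0],
    [255, 0.8, 0, 2.8, 0],
    [255, 0.8, 0, 2.8, 0],
    [255, 0.8, 0, 2.8, 0]
  ]
}}

```text
clock: 5.62
tool_pos: [0.3874, 0.1485, 0.0337]
tcp_rot: [179.9, -0.3, -172.8]
wrist_force: [-0.7, -0.4, 1.3]
opening: -0.0001
```

Run:
```python
from rig import r
from h import *
c=r.camera("scene"); save(c,"s6.png",(210,90,350,220),5)
s=r.get_state(); print(s["clock"],s["tool_pos"],s["wrist_force"])
rel(r.get_state(),np.array([.522,.1653]),.125,np.arange(0.85,1.16,.05))
```

```text
5.6667 [0.38744789 0.14853228 0.03386611] [-0.27415292 -0.56293056  0.59924166]
out 0.1356 lat 0.0001 z 0.0339
0.85 tx -1.41 tz -3.61
0.9 tx -1.09 tz -2.99
0.95 tx -0.8 tz -2.34
1.0 tx -0.55 tz -1.68
1.05 tx -0.35 tz -1.01
1.1 tx -0.18 tz -0.34
1.15 tx -0.06 tz 0.33
```

View pics/s6.png

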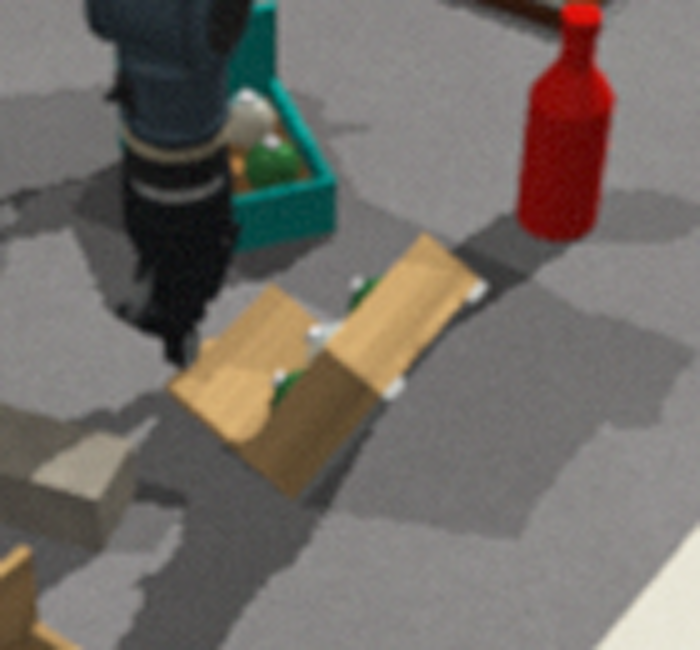

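Run:
```python
from h import *
c=np.load("/tmp/scene.npy",allow_pickle=True).item()
u=np.array([np.cos(.125),np.sin(.125),0]);v=np.array([-u[1],u[0],0]);f=np.array([.522,.1653,0])
for t in(1.0,1.05,1.1,1.15,1.18):
  e=u*np.cos(t)+np.array([0,0,np.sin(t)])
  n=-u*np.sin(t)+np.array([0,0,np.cos(t)])
  print(t,*[((proj(c,P)-[210,90])*5).round() for P in (f-.065*v,f-.065*v+.15*e,f+.065*v+.15*e,f-.065*v+.15*e+.055*n, f-.065*v+.12*n,f+.065*v+.15*e+.055*n)])
```

```text
1.0 [295. 505.] [407. 419.] [503. 302.] [345. 358.] [170. 383.] [445. 244.]
1.05 [295. 505.] [399. 411.] [495. 294.] [335. 352.] [166. 387.] [434. 238.]
1.1 [295. 505.] [390. 403.] [487. 286.] [324. 346.] [163. 391.] [424. 232.]
1.15 [295. 505.] [381. 395.] [478. 279.] [313. 341.] [160. 395.] [414. 227.]
1.18 [295. 505.] [375. 391.] [473. 275.] [307. 338.] [159. 398.] [407. 225.]
```

>>> {"method": "carry_out", "body": {
  "series": [
    [255, 0.05, 0, 0.3, 0],
    [255, 0.1, 0, 0.6, 0],
    [255, 0.1, 0, 0.85, 0],
    [255, 0.1, 0, 1.0, 0],
    [255, 0.1, 0, 1.0, 0],
    [255, 0.1, 0, 1.0, 0]
  ]
}}

```text
clock: 6.17
tool_pos: [0.3869, 0.1485, 0.0256]
tcp_rot: [179.9, -0.3, -172.8]
wrist_force: [-3.4, -2.1, 9.6]
opening: 0.0001
```

Run:
```python
from rig import r
from h import *
c=r.camera("scene"); save(c,"s7.png",(240,130,320,200),8)
s=r.get_state(); print(s["clock"],s["tool_pos"],s["wrist_force"])
```

```text
6.2167 [0.38684171 0.14850244 0.02556417] [-3.8790999  -0.09781085 10.0802715 ]
```

View pics/s7.png

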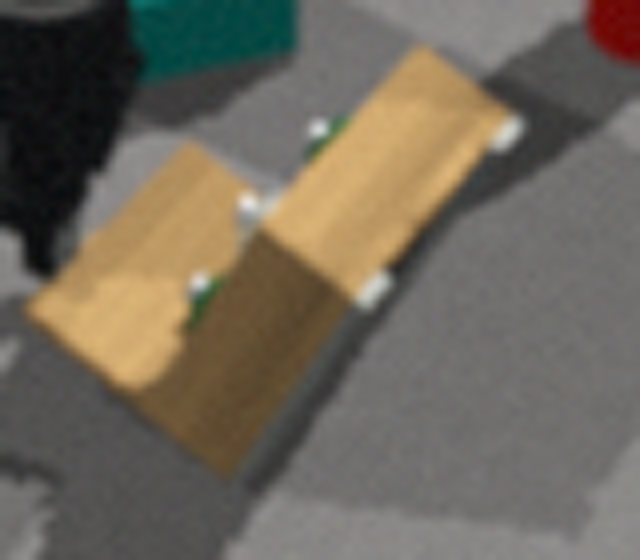

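Run:
```python
from rig import r
from h import *
rel(r.get_state(),np.array([.522,.1653]),.125,np.arange(1.15,-.01,-.05),.001)
```

```text
out 0.1362 lat 0.0002 z 0.0256
1.15 tx -0.08 tz -0.41
1.1 tx -0.19 tz -1.08
1.05 tx -0.36 tz -1.76
1.0 tx -0.56 tz -2.42
0.95 tx -0.8 tz -3.09
0.9 tx -1.08 tz -3.74
0.85 tx -1.4 tz -4.37
0.8 tx -1.75 tz -4.98
0.75 tx -2.16 tz -5.6
0.7 tx -2.61 tz -6.19
0.65 tx -3.09 tz -6.75
0.6 tx -3.6 tz -7.28
0.55 tx -4.19 tz -7.82
0.5 tx -4.82 tz -8.31
0.45 tx -5.44 tz -8.75
0.4 tx -6.01 tz -9.12
0.35 tx -6.6 tz -9.46
0.3 tx -7.21 tz -9.76
0.25 tx -7.78 tz -10.02
0.2 tx -8.37 tz -10.25
0.15 tx -8.97 tz -10.44
0.1 tx -9.58 tz -10.61
0.05 tx -10.2 tz -10.74
-0.0 tx -10.82 tz -10.84
```

>>> {"method": "carry_out", "body": {
  "series": [
    [255, 0, 0, -0.05, 0],
    [255, 0, 0, -0.1, 0],
    [255, 0, 0, -0.1, 0],
    [255, 0, 0, -0.1, 0],
    [255, 0, 0, -0.1, 0],
    [255, 0, 0, -0.1, 0],
    [255, -0.05, 0, -0.4, 0],
    [255, -0.1, 0, -0.8, 0],
    [255, -0.18, 0, -1.2, 0],
    [255, -0.25, 0, -1.6, 0],
    [255, -0.35, 0, -2.0, 0],
    [255, -0.45, 0, -2.4, 0],
    [255, -0.6, 0, -2.8, 0],
    [255, -0.8, 0, -3.25, 0],
    [255, -1.0, 0, -3.75, 0],
    [255, -1.0, 0, -3.75, 0]
  ]
}}

```text
clock: 7.55
tool_pos: [0.3981, 0.1499, 0.0645]
tcp_rot: [179.9, -0.1, -172.8]
wrist_force: [-1.7, -0.5, 2.7]
opening: 0.0001
```

Run:
```python
from rig import r
from h import *
c=r.camera("scene"); save(c,"s8.png",(210,90,350,220),5)
s=r.get_state(); print(s["clock"],s["tool_pos"],s["wrist_force"])
rel(r.get_state(),np.array([.522,.1653]),.125,np.arange(1.,-.01,-.05),.001)
```

```text
7.6 [0.39781214 0.14986236 0.06394645] [0.08402345 0.36341531 0.6110507 ]
out 0.1251 lat 0.0002 z 0.0639
1.0 tx 0.55 tz 1.41
0.95 tx 0.3 tz 0.75
0.9 tx 0.02 tz 0.1
0.85 tx -0.3 tz -0.53
0.8 tx -0.65 tz -1.14
0.75 tx -1.06 tz -1.76
0.7 tx -1.5 tz -2.35
0.65 tx -1.98 tz -2.91
0.6 tx -2.49 tz -3.44
0.55 tx -3.09 tz -3.98
0.5 tx -3.72 tz -4.47
0.45 tx -4.33 tz -4.91
0.4 tx -4.9 tz -5.28
0.35 tx -5.49 tz -5.62
0.3 tx -6.1 tz -5.92
0.25 tx -6.68 tz -6.18
0.2 tx -7.27 tz -6.41
0.15 tx -7.87 tz -6.61
0.1 tx -8.48 tz -6.77
0.05 tx -9.09 tz -6.9
-0.0 tx -9.71 tz -7.01
```

View pics/s8.png

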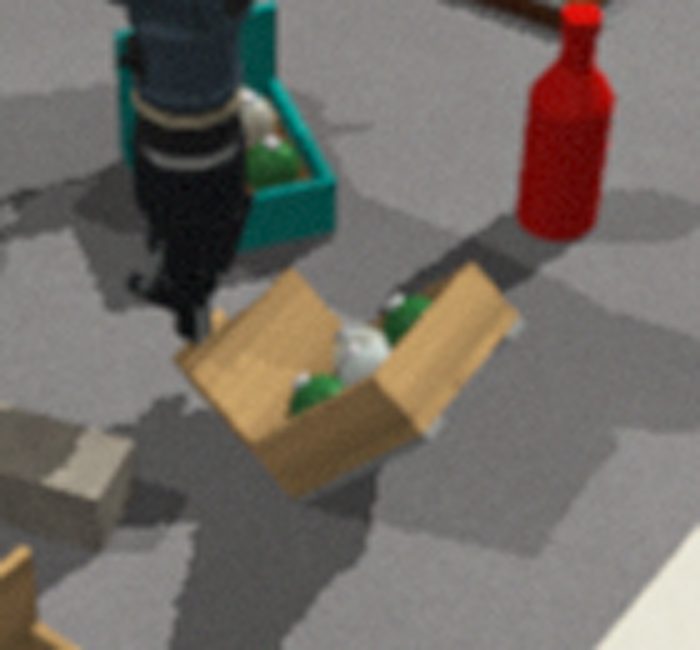

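Following well: the crate is coming down with the finger, and its foot corner stays at (298,496). I'll continue gently.

>>> {"method": "carry_out", "body": {
  "series": [
    [255, -0.25, 0, -0.55, 0],
    [255, -0.6, 0, -1.15, 0],
    [255, -1.0, 0, -1.75, 0],
    [255, -1.45, 0, -2.35, 0],
    [255, -1.95, 0, -2.9, 0],
    [255, -2.45, 0, -3.45, 0],
    [255, -3.0, 0, -3.95, 0],
    [255, -3.65, 0, -4.45, 0],
    [255, -4.25, 0, -4.9, 0],
    [255, -4.85, 0, -5.28, 0],
    [255, -5.4, 0, -5.62, 0],
    [255, -6.0, 0, -5.92, 0],
    [255, -6.3, 0, -6.05, 0],
    [255, -6.3, 0, -6.05, 0]
  ]
}}

```text
clock: 8.77
tool_pos: [0.461, 0.1577, 0.1313]
tcp_rot: [179.9, -0.0, -172.8]
wrist_force: [-13.4, -3.5, 28.8]
opening: -0.0001
```

Run:
```python
from rig import r
from h import *
c=r.camera("scene"); save(c,"s9.png",(210,90,350,220),5)
s=r.get_state(); print(s["clock"],s["tool_pos"],s["wrist_force"])
rel(r.get_state(),np.array([.522,.1653]),.125,np.arange(.3,-.01,-.05),.001)
```

```text
8.8167 [0.460826   0.15765354 0.13126026] [-14.9392616   -3.22362074  28.69073245]
out 0.0617 lat 0.0 z 0.1313
0.3 tx 0.25 tz 0.81
0.25 tx -0.33 tz 0.55
0.2 tx -0.92 tz 0.32
0.15 tx -1.52 tz 0.13
0.1 tx -2.13 tz -0.04
0.05 tx -2.74 tz -0.17
0.0 tx -3.37 tz -0.27
```

View pics/s9.png

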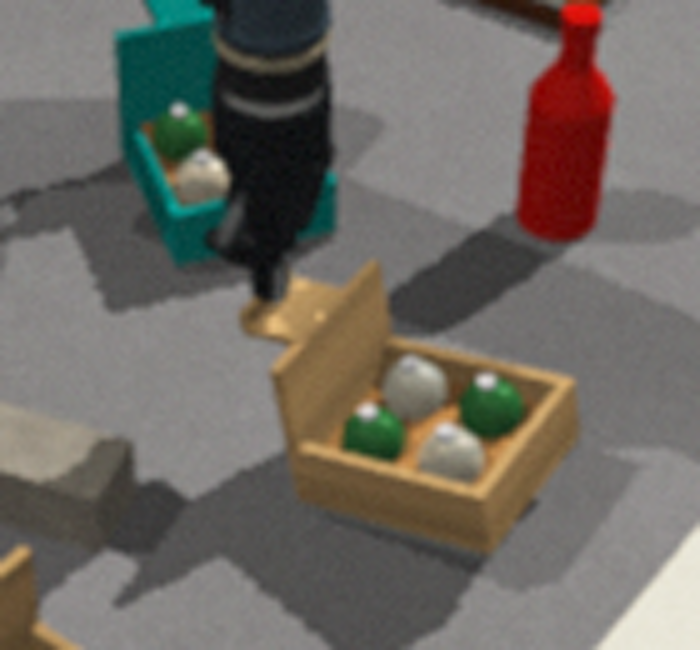

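>>> {"method": "carry_out", "body": {
  "series": [
    [255, 0.1, 0, -0.1, 0],
    [255, 0.15, 0, -0.2, 0],
    [255, 0.15, 0, -0.2, 0]
  ]
}}

```text
clock: 9.07
tool_pos: [0.462, 0.1578, 0.1363]
tcp_rot: [179.9, 0.3, -172.8]
wrist_force: [-2.9, -0.6, 9.2]
opening: -0.0
```

Run:
```python
from rig import r
from h import *
c=r.camera("scene"); save(c,"s10.png",(240,130,320,200),8)
s=r.get_state(); print(s["clock"],s["tool_pos"],s["wrist_force"],s["moment"])
```

```text
9.1167 [0.46156498 0.15776691 0.13603186] [-2.33533199 -0.19961859 10.03731708] [-0.12011202  0.51649063 -0.06077089]
```

View pics/s10.png

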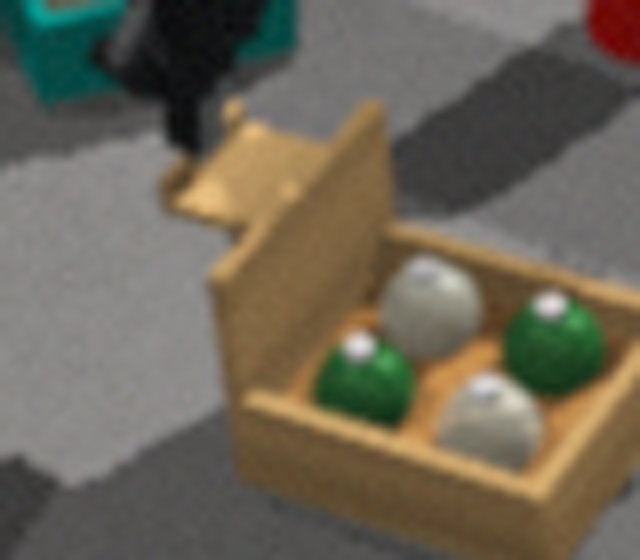

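>>> {"method": "carry_out", "body": {
  "series": [
    [255, -0.25, 0, -0.08, 0],
    [255, -0.5, 0, -0.17, 0],
    [255, -0.75, 0, -0.27, 0],
    [255, -1.0, 0, -0.37, 0],
    [255, -1.25, 0, -0.47, 0],
    [255, -1.5, 0, -0.57, 0],
    [255, -1.75, 0, -0.67, 0],
    [255, -1.75, 0, -0.67, 0]
  ]
}}

```text
clock: 9.78
tool_pos: [0.4805, 0.1601, 0.1439]
tcp_rot: [179.9, 0.4, -172.8]
wrist_force: [0.3, -0.3, 5.7]
opening: 0.0001
```

Run:
```python
from rig import r
from h import *
c=r.camera("scene"); save(c,"s11.png",(240,130,320,200),8)
s=r.get_state(); print(s["clock"],s["tool_pos"],s["wrist_force"],s["moment"])
```

```text
9.8333 [0.4805658  0.160079   0.14395513] [-0.0992462  -0.61275206  6.62633154] [-0.05980125 -0.00621991 -0.00367203]
```

View pics/s11.png

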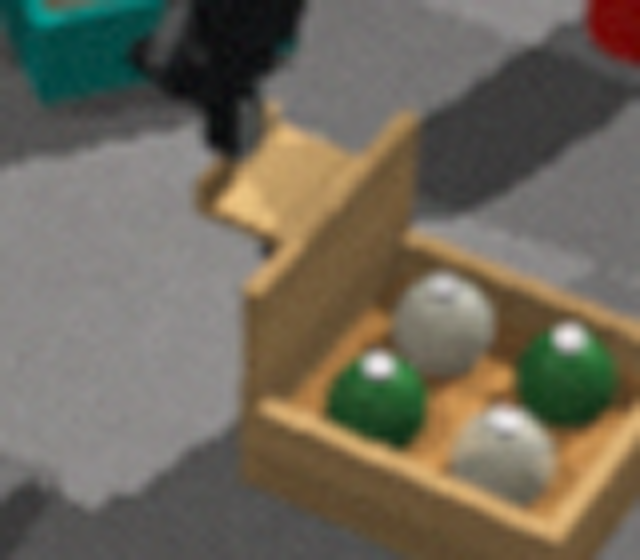

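>>> {"method": "carry_out", "body": {
  "series": [
    [255, -0.1, 0, -0.04, 0],
    [255, -0.2, 0, -0.09, 0],
    [255, -0.3, 0, -0.14, 0],
    [255, -0.4, 0, -0.2, 0],
    [255, -0.4, 0, -0.3, 0],
    [255, -0.4, 0, -0.4, 0],
    [255, -0.4, 0, -0.55, 0],
    [255, -0.4, 0, -0.8, 0],
    [255, -0.4, 0, -2, 0],
    [255, 0.5, 0, -4, 0],
    [255, 2, 0, -7, 0],
    [255, 4, 0, -8, 0],
    [255, 7, 0, -8, 0],
    [255, 10, 0, -8, 0],
    [255, 10, 0, -8, 0]
  ]
}}

```text
clock: 11.08
tool_pos: [0.3763, 0.147, 0.2245]
tcp_rot: [179.9, 0.4, -172.8]
wrist_force: [-0.2, 0.1, -0.1]
opening: 0.0
```

Run:
```python
from rig import r
from h import *
c=r.camera("scene"); save(c,"s12.png",(170,130,340,280),4);np.save("/tmp/scene2.npy",c,allow_pickle=True)
c=r.camera("top"); save(c,"t12.png",(150,140,350,280),4);np.save("/tmp/top2.npy",c,allow_pickle=True)
s=r.get_state(); print(s["clock"],s["tool_pos"],s["wrist_force"],s["moment"])
```

```text
11.1833 [0.38063727 0.14744226 0.22445026] [ 0.14706783 -0.19506846 -0.83830978] [-0.00352012  0.00653417 -0.01523403]
```

View pics/s12.png

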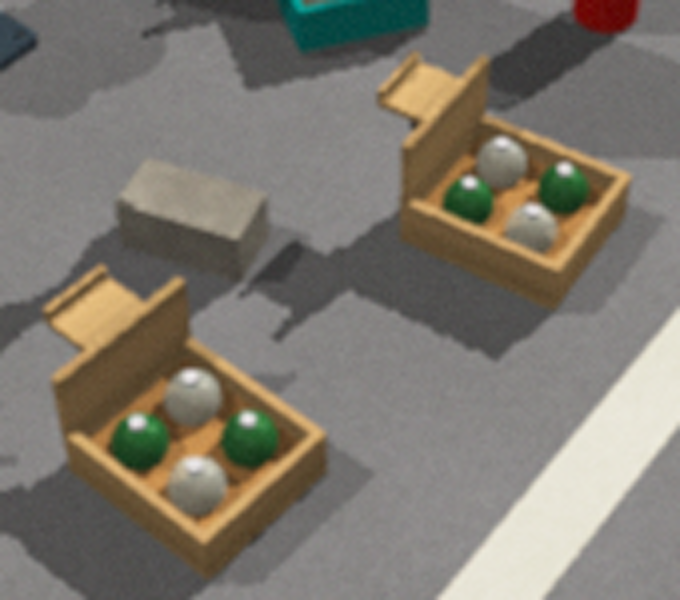

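View pics/t12.png

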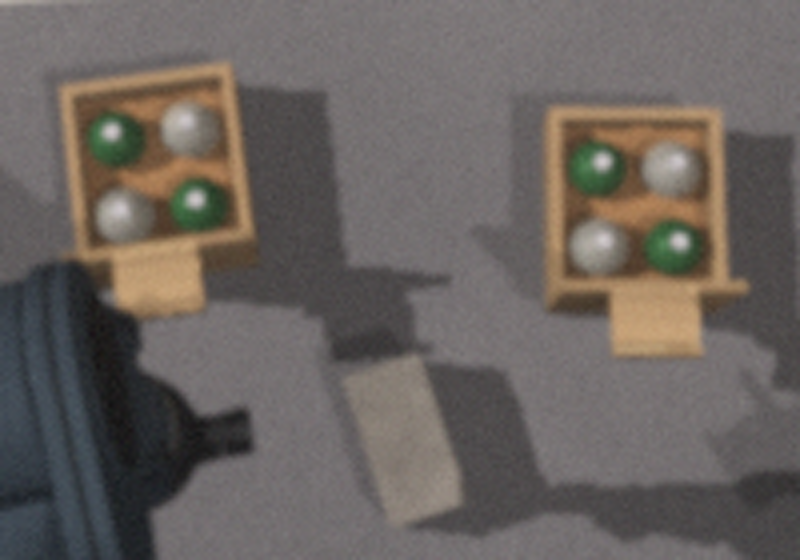

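Run:
```python
from rig import r
from h import *
print(shift(r.get_state(),[.4605,-.1807,.16],178.4))
```

```text
(array([ -3.73, -33.57,   6.42]), np.float64(8.8))
```

>>> {"method": "carry_out", "body": {
  "series": [
    [255, -0.3, -2, 0, 1],
    [255, -0.7, -5, 0, 2],
    [255, -1, -8.5, 0, 3],
    [255, -1.4, -12, 0, 4],
    [255, -1.8, -15.5, 0, 5],
    [255, -2.2, -19, 0, 6],
    [255, -2.6, -22.5, 0, 7],
    [255, -3, -26, 0, 8],
    [255, -3.3, -29, 0, 8.8],
    [255, -3.5, -31.5, 1, 8.8],
    [255, -3.7, -33, 2.5, 8.8],
    [255, -3.73, -33.57, 4.5, 8.8],
    [255, -3.73, -33.57, 6, 8.8],
    [255, -3.73, -33.57, 6.4, 8.8],
    [255, -3.73, -33.57, 6.4, 8.8],
    [255, -3.73, -33.57, 6.4, 8.8]
  ]
}}

```text
clock: 12.52
tool_pos: [0.4611, -0.1809, 0.1607]
tcp_rot: [179.8, 0.6, 178.4]
wrist_force: [0.1, -0.7, -0.3]
opening: 0.0
```

Run:
```python
from rig import r
from h import *
c=r.camera("scene"); save(c,"s13.png",(160,150,280,270),5)
s=r.get_state(); print(s["joints"].round(1),s["clock"],s["tcp_rot"],s["tool_pos"],s["wrist_force"])
rel(s,np.array([.487,-.1815]),-.028,np.arange(0,1.16,.05))
```

```text
[-29.5  -2.4  -9.   82.8   0.5 -27.9] 12.5667 [179.83585663   0.70444962 178.43363632] [ 0.46136293 -0.18098474  0.16135183] [-0.14047662 -0.98537131  0.56241665]
out 0.0256 lat -0.0002 z 0.1614
0.0 tx 0.14 tz 2.74
0.05 tx 0.76 tz 2.83
0.1 tx 1.38 tz 2.96
0.15 tx 1.99 tz 3.12
0.2 tx 2.59 tz 3.31
0.25 tx 3.18 tz 3.54
0.3 tx 3.75 tz 3.79
0.35 tx 4.36 tz 4.09
0.4 tx 4.96 tz 4.42
0.45 tx 5.53 tz 4.79
0.5 tx 6.15 tz 5.22
0.55 tx 6.78 tz 5.71
0.6 tx 7.37 tz 6.24
0.65 tx 7.89 tz 6.77
0.7 tx 8.37 tz 7.33
0.75 tx 8.82 tz 7.91
0.8 tx 9.23 tz 8.53
0.85 tx 9.59 tz 9.13
0.9 tx 9.91 tz 9.76
0.95 tx 10.19 tz 10.41
1.0 tx 10.44 tz 11.07
1.05 tx 10.65 tz 11.74
1.1 tx 10.82 tz 12.41
1.15 tx 10.94 tz 13.07
```

View pics/s13.png

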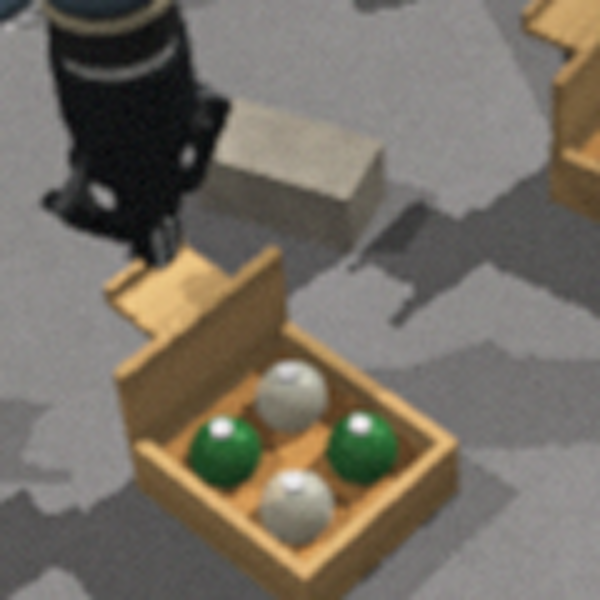

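>>> {"method": "carry_out", "body": {
  "series": [
    [255, 0.1, 0, 1.2, 0],
    [255, 0.1, 0, 2, 0],
    [255, 0.1, 0, 2.5, 0],
    [255, 0.1, 0, 2.75, 0],
    [255, 0.65, 0, 2.9, 0],
    [255, 1.2, 0, 3.05, 0],
    [255, 1.8, 0, 3.2, 0],
    [255, 2.4, 0, 3.4, 0],
    [255, 3.0, 0, 3.65, 0],
    [255, 3.6, 0, 3.9, 0],
    [255, 4.2, 0, 4.2, 0],
    [255, 4.8, 0, 4.5, 0],
    [255, 5.35, 0, 4.9, 0],
    [255, 5.95, 0, 5.3, 0],
    [255, 5.95, 0, 5.3, 0]
  ]
}}

```text
clock: 13.82
tool_pos: [0.4007, -0.1789, 0.1072]
tcp_rot: [179.8, 0.6, 178.4]
wrist_force: [-1.7, 0.6, 5.8]
opening: -0.0002
```

Run:
```python
from rig import r
from h import *
c=r.camera("scene"); save(c,"s14.png",(160,150,280,270),5)
s=r.get_state(); print(s["clock"],s["tool_pos"],s["wrist_force"])
rel(s,np.array([.486,-.1815]),-.028,np.arange(0.4,1.16,.05))
```

```text
13.8667 [ 0.40137907 -0.17903612  0.1076581 ] [-2.24358599  0.26935578  7.11436082]
out 0.0847 lat 0.0001 z 0.1077
0.4 tx -0.95 tz -0.95
0.45 tx -0.37 tz -0.58
0.5 tx 0.24 tz -0.15
0.55 tx 0.87 tz 0.34
0.6 tx 1.47 tz 0.87
0.65 tx 1.99 tz 1.4
0.7 tx 2.47 tz 1.96
0.75 tx 2.92 tz 2.55
0.8 tx 3.33 tz 3.16
0.85 tx 3.69 tz 3.77
0.9 tx 4.01 tz 4.39
0.95 tx 4.29 tz 5.04
1.0 tx 4.54 tz 5.7
1.05 tx 4.75 tz 6.37
1.1 tx 4.92 tz 7.04
1.15 tx 5.04 tz 7.7
```

View pics/s14.png

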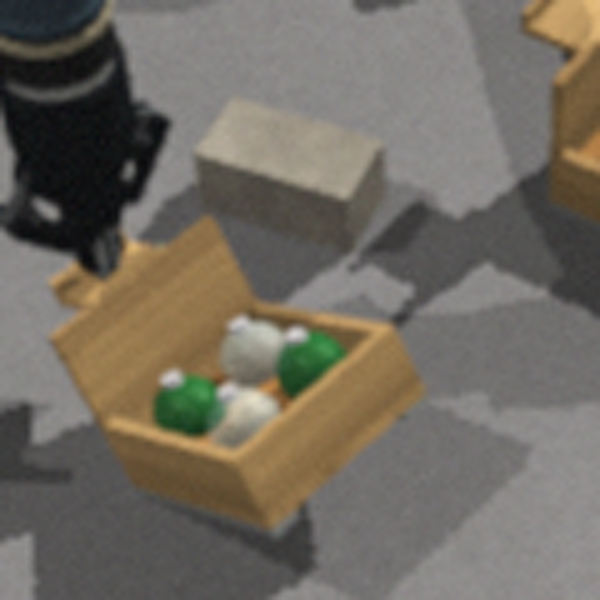

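>>> {"method": "carry_out", "body": {
  "series": [
    [255, 0.8, 0, 0.4, 0],
    [255, 1.4, 0, 0.9, 0],
    [255, 1.95, 0, 1.4, 0],
    [255, 2.45, 0, 1.95, 0],
    [255, 2.9, 0, 2.55, 0],
    [255, 3.3, 0, 3.15, 0],
    [255, 3.65, 0, 3.75, 0],
    [255, 4.0, 0, 4.4, 0],
    [255, 4.0, 0, 4.4, 0]
  ]
}}

```text
clock: 14.62
tool_pos: [0.3599, -0.1769, 0.0611]
tcp_rot: [179.7, 0.4, 178.4]
wrist_force: [0.1, 1.0, 1.2]
opening: 0.0005
```

Run:
```python
from rig import r
from h import *
c=r.camera("scene"); save(c,"s15.png",(150,150,270,270),5)
s=r.get_state(); print(s["clock"],s["tool_pos"],s["wrist_force"])
rel(s,np.array([.486,-.1815]),-.028,np.arange(0.8,1.16,.05))
u=np.array([np.cos(.028),-np.sin(.028),0]);v=np.array([-u[1],u[0],0]);f=np.array([.487,-.1815,0])
for t in(.8,.9,1.0,1.1):
  e=u*np.cos(t)+np.array([0,0,np.sin(t)])
  n=-u*np.sin(t)+np.array([0,0,np.cos(t)])
  print(t,*[((proj(c,P)-[150,150])*5).round() for P in (f-.065*v,f-.065*v+.15*e,f-.065*v+.15*e+.055*n, f-.065*v+.12*n,f+.065*v+.15*e+.055*n)])
```

```text
14.6667 [ 0.36035225 -0.17710621  0.06189182] [-1.1184147   0.69687911  1.18834758]
out 0.1257 lat 0.0009 z 0.0619
0.8 tx -0.77 tz -1.42
0.85 tx -0.42 tz -0.81
0.9 tx -0.1 tz -0.18
0.95 tx 0.19 tz 0.46
1.0 tx 0.44 tz 1.12
1.05 tx 0.64 tz 1.79
1.1 tx 0.81 tz 2.47
1.15 tx 0.93 tz 3.13
0.8 [188. 492.] [292. 481.] [235. 402.] [ 74. 335.] [397. 268.]
0.9 [188. 492.] [276. 459.] [216. 382.] [ 68. 338.] [378. 249.]
1.0 [188. 492.] [259. 438.] [196. 363.] [ 63. 343.] [358. 231.]
1.1 [188. 492.] [241. 418.] [176. 345.] [ 60. 348.] [339. 215.]
```

View pics/s15.png

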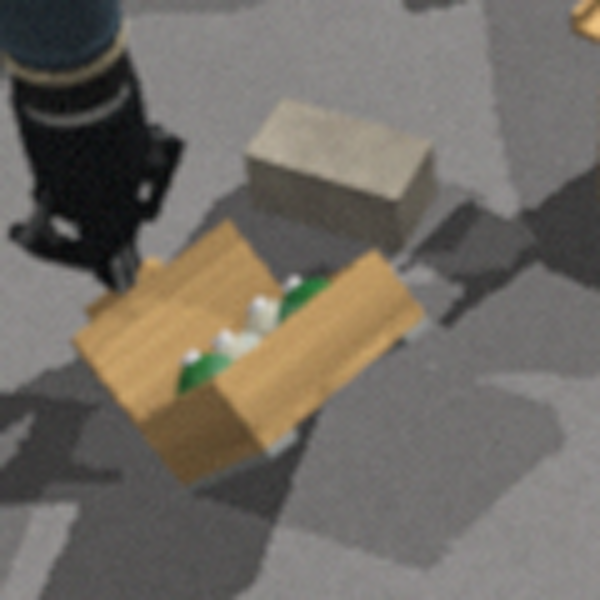

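>>> {"method": "carry_out", "body": {
  "series": [
    [255, 0.15, 0, 0.45, 0],
    [255, 0.4, 0, 0.9, 0],
    [255, 0.55, 0, 1.4, 0],
    [255, 0.7, 0, 1.9, 0],
    [255, 0.8, 0, 2.35, 0],
    [255, 0.85, 0, 2.7, 0],
    [255, 0.9, 0, 3.0, 0],
    [255, 0.92, 0, 3.3, 0],
    [255, 0.92, 0, 3.4, 0],
    [255, 0.92, 0, 3.4, 0],
    [255, 0.92, 0, 3.4, 0]
  ]
}}

```text
clock: 15.58
tool_pos: [0.3512, -0.1766, 0.0277]
tcp_rot: [179.7, 0.4, 178.4]
wrist_force: [-0.6, -0.0, 1.0]
opening: 0.0
```

Run:
```python
from rig import r
from h import *
c=r.camera("scene"); save(c,"s16.png",(150,170,240,260),7)
s=r.get_state(); print(s["clock"],s["tool_pos"],s["wrist_force"])
rel(s,np.array([.486,-.1815]),-.028,[1.1,1.15])
```

```text
15.6333 [ 0.35134213 -0.17663458  0.02784425] [-1.38609213 -0.28685078  0.88772502]
out 0.1347 lat 0.0011 z 0.0278
1.1 tx -0.09 tz -0.94
1.15 tx 0.03 tz -0.28
```

View pics/s16.png

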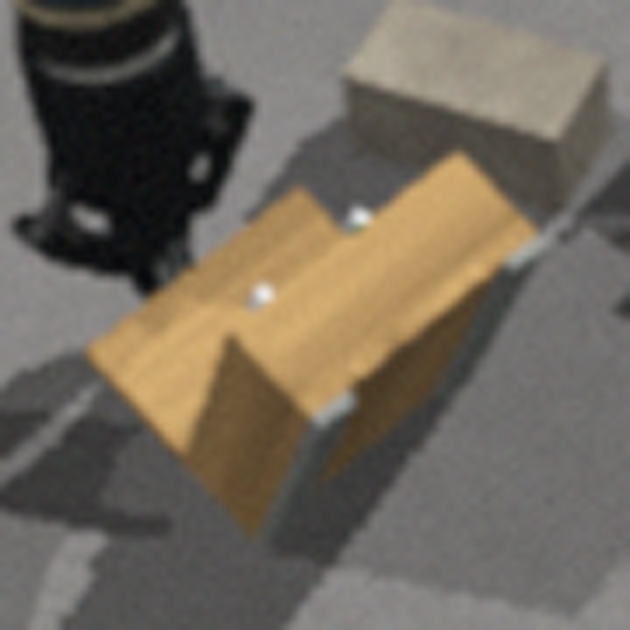

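>>> {"method": "carry_out", "body": {
  "series": [
    [255, 0.02, 0, 0.15, 0],
    [255, 0.02, 0, 0.25, 0],
    [255, 0.02, 0, 0.25, 0],
    [255, 0.02, 0, 0.25, 0]
  ]
}}

```text
clock: 15.97
tool_pos: [0.3514, -0.1768, 0.0259]
tcp_rot: [179.8, 0.4, 178.4]
wrist_force: [-1.1, -0.4, 4.6]
opening: -0.0001
```

Run:
```python
from rig import r
from h import *
ims=[];
for i in range(4):
    c=r.camera("scene"); ims.append(c["pixels"].astype(float))
a=np.mean(ims,0)[195:250,180:235]
a=np.clip(a*1.8,0,255).astype('uint8')
cv2.imwrite("pics/s17.png",cv2.resize(cv2.cvtColor(a,cv2.COLOR_RGB2BGR),None,fx=11,fy=11,interpolation=cv2.INTER_CUBIC))
u=np.array([np.cos(.028),-np.sin(.028),0]);v=np.array([-u[1],u[0],0]);f=np.array([.487,-.1815,0])
for t in(1.12,1.15,1.18):
  e=u*np.cos(t)+np.array([0,0,np.sin(t)]); n=-u*np.sin(t)+np.array([0,0,np.cos(t)])
  print(t,[((proj(c,f+.075*e+.006*n+.04*(np.cos(q)*e+np.sin(q)*v))-[180,195])*11).round().tolist() for q in np.arange(0,6.3,np.pi/2)])
s=r.get_state(); print(s["clock"],s["tool_pos"],s["wrist_force"])
```

```text
1.12 [[328.0, 294.0], [397.0, 259.0], [263.0, 392.0], [188.0, 433.0], [328.0, 294.0]]
1.15 [[319.0, 285.0], [391.0, 253.0], [260.0, 389.0], [183.0, 427.0], [319.0, 285.0]]
1.18 [[310.0, 276.0], [386.0, 247.0], [257.0, 387.0], [177.0, 421.0], [310.0, 276.0]]
16.1667 [ 0.35137082 -0.17678085  0.02586447] [-1.42865351  0.81439282  5.36476582]
```

View pics/s17.png

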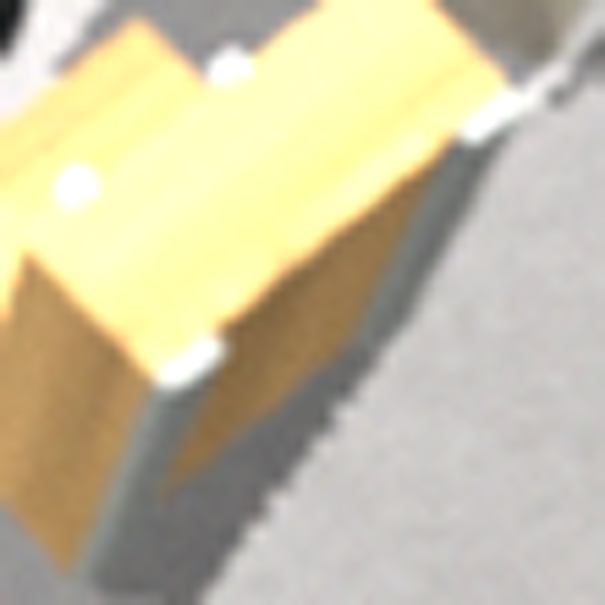

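Run:
```python
from h import *
c=np.load("/tmp/scene.npy",allow_pickle=True).item()
u=np.array([np.cos(.028),-np.sin(.028),0]);v=np.array([-u[1],u[0],0]);f=np.array([.487,-.1815,0])
P=lambda p:((proj(c,p)-[180,195])*11).round()
for t in (1.18,):
  e=u*np.cos(t)+np.array([0,0,np.sin(t)]); n=-u*np.sin(t)+np.array([0,0,np.cos(t)])
  print([P(f+y*v) for y in(-.065,.065)],[P(f+y*v+.006*n) for y in(-.065,-.05,.05,.065)],[P(f+y*v+.15*e+.006*n) for y in(-.065,.065)])
  print([P(f+a*e+.006*n) for a in (.035,.115)])
```

```text
[array([ 83., 588.]), array([409., 313.])] [array([ 69., 572.]), array([108., 539.]), array([359., 328.]), array([395., 298.])] [array([153., 373.]), array([507.,  82.])]
[array([257., 387.]), array([310., 276.])]
```

Run:
```python
from rig import r
from h import *
rel(r.get_state(),np.array([.487,-.1815]),-.028,np.arange(1.15,.55,-.05),-.001)
rel(r.get_state(),np.array([.487,-.1815]),-.028,np.arange(.6,-.01,-.05),-.003)
```

```text
out 0.1357 lat 0.0009 z 0.0259
1.15 tx -0.11 tz -0.57
1.1 tx -0.23 tz -1.23
1.05 tx -0.41 tz -1.9
1.0 tx -0.62 tz -2.56
0.95 tx -0.87 tz -3.22
0.9 tx -1.16 tz -3.86
0.85 tx -1.48 tz -4.49
0.8 tx -1.84 tz -5.09
0.75 tx -2.26 tz -5.7
0.7 tx -2.71 tz -6.28
0.65 tx -3.2 tz -6.84
0.6 tx -3.71 tz -7.36
out 0.1357 lat 0.0009 z 0.0259
0.6 tx -3.88 tz -7.48
0.55 tx -4.49 tz -7.99
0.5 tx -5.12 tz -8.47
0.45 tx -5.75 tz -8.89
0.4 tx -6.33 tz -9.24
0.35 tx -6.92 tz -9.56
0.3 tx -7.54 tz -9.85
0.25 tx -8.12 tz -10.09
0.2 tx -8.71 tz -10.3
0.15 tx -9.32 tz -10.47
0.1 tx -9.93 tz -10.62
0.05 tx -10.55 tz -10.73
-0.0 tx -11.17 tz -10.81
```

>>> {"method": "carry_out", "body": {
  "series": [
    [255, -0.05, 0, -0.3, 0],
    [255, -0.1, 0, -0.6, 0],
    [255, -0.15, 0, -0.95, 0],
    [255, -0.22, 0, -1.35, 0],
    [255, -0.3, 0, -1.75, 0],
    [255, -0.4, 0, -2.15, 0],
    [255, -0.55, 0, -2.6, 0],
    [255, -0.75, 0, -3.1, 0],
    [255, -0.95, 0, -3.6, 0],
    [255, -1.2, 0, -4.1, 0],
    [255, -1.45, 0, -4.6, 0],
    [255, -1.8, 0, -5.1, 0],
    [255, -2.2, 0, -5.65, 0],
    [255, -2.2, 0, -5.65, 0]
  ]
}}

```text
clock: 17.33
tool_pos: [0.3742, -0.1781, 0.0844]
tcp_rot: [179.8, 0.6, 178.4]
wrist_force: [-3.4, 0.8, 5.7]
opening: 0.0002
```

Run:
```python
from rig import r
from h import *
c=r.camera("scene"); save(c,"s18.png",(150,150,270,270),5)
s=r.get_state(); print(s["clock"],s["tool_pos"],s["wrist_force"])
rel(r.get_state(),np.array([.487,-.1815]),-.028,np.arange(.75,-.01,-.05),-.003)
```

```text
17.3833 [ 0.3738458  -0.17796709  0.08383826] [-3.09259255  0.30832445  2.2856162 ]
out 0.1132 lat 0.0004 z 0.0838
0.75 tx -0.16 tz -0.04
0.7 tx -0.62 tz -0.62
0.65 tx -1.11 tz -1.16
0.6 tx -1.63 tz -1.68
0.55 tx -2.24 tz -2.2
0.5 tx -2.87 tz -2.68
0.45 tx -3.5 tz -3.09
0.4 tx -4.08 tz -3.45
0.35 tx -4.67 tz -3.77
0.3 tx -5.29 tz -4.05
0.25 tx -5.87 tz -4.29
0.2 tx -6.46 tz -4.5
0.15 tx -7.07 tz -4.68
0.1 tx -7.68 tz -4.82
0.05 tx -8.3 tz -4.93
-0.0 tx -8.92 tz -5.02
```

View pics/s18.png

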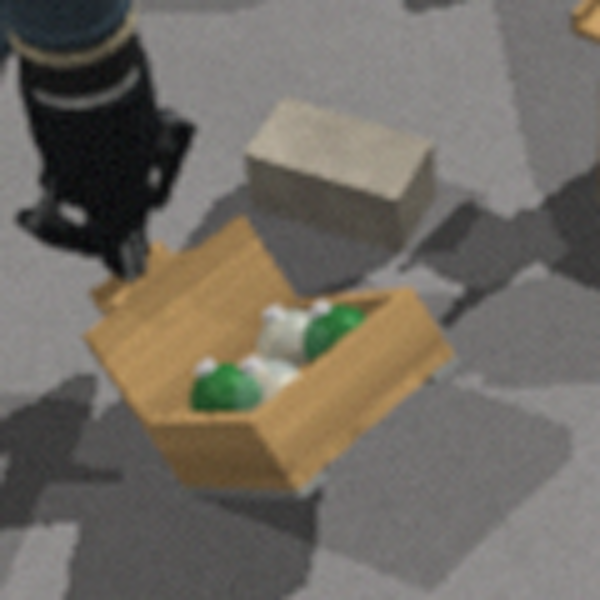

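>>> {"method": "carry_out", "body": {
  "series": [
    [255, -0.3, 0, -0.35, 0],
    [255, -0.75, 0, -0.8, 0],
    [255, -1.15, 0, -1.22, 0],
    [255, -1.6, 0, -1.68, 0],
    [255, -2.15, 0, -2.18, 0],
    [255, -2.75, 0, -2.65, 0],
    [255, -3.35, 0, -3.07, 0],
    [255, -3.65, 0, -3.27, 0],
    [255, -3.65, 0, -3.27, 0]
  ]
}}

```text
clock: 18.13
tool_pos: [0.4096, -0.1794, 0.121]
tcp_rot: [179.9, 0.4, 178.4]
wrist_force: [-12.3, 3.2, 19.6]
opening: -0.0002
```

Run:
```python
from rig import r
from h import *
c=r.camera("scene"); save(c,"s19.png",(150,150,270,270),5)
s=r.get_state(); print(s["clock"],s["tool_pos"],s["wrist_force"])
rel(r.get_state(),np.array([.487,-.1815]),-.028,np.arange(.5,-.01,-.05),-.003)
```

```text
18.1833 [ 0.40925682 -0.17933692  0.12071119] [-11.93924258   3.67076483  19.44080093]
out 0.0778 lat -0.0 z 0.1207
0.5 tx 0.67 tz 1.01
0.45 tx 0.05 tz 0.59
0.4 tx -0.53 tz 0.24
0.35 tx -1.13 tz -0.08
0.3 tx -1.75 tz -0.36
0.25 tx -2.33 tz -0.6
0.2 tx -2.92 tz -0.81
0.15 tx -3.52 tz -0.99
0.1 tx -4.14 tz -1.13
0.05 tx -4.75 tz -1.25
0.0 tx -5.38 tz -1.33
```

View pics/s19.png

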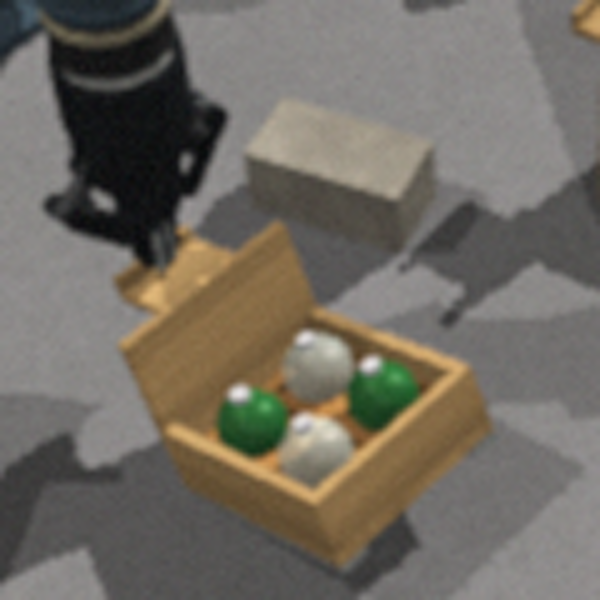

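>>> {"method": "carry_out", "body": {
  "series": [
    [255, 0.1, 0, -0.15, 0],
    [255, -0.1, 0, -0.3, 0],
    [255, -0.35, 0, -0.42, 0],
    [255, -0.65, 0, -0.6, 0],
    [255, -0.95, 0, -0.78, 0],
    [255, -1.22, 0, -0.96, 0],
    [255, -1.5, 0, -1.12, 0],
    [255, -1.8, 0, -1.3, 0],
    [255, -2.1, 0, -1.45, 0],
    [255, -2.4, 0, -1.6, 0],
    [255, -2.4, 0, -1.6, 0]
  ]
}}

```text
clock: 19.1
tool_pos: [0.4364, -0.1804, 0.1395]
tcp_rot: [180.0, 0.8, 178.4]
wrist_force: [0.4, 0.7, 8.1]
opening: -0.0002
```

Run:
```python
from rig import r
from h import *
c=r.camera("scene"); save(c,"s20.png",(150,150,270,270),5)
s=r.get_state(); print(s["clock"],s["tool_pos"],s["wrist_force"])
```

```text
19.15 [ 0.43609235 -0.18042171  0.13930484] [-0.68830211  1.66028344  8.12111692]
```

View pics/s20.png

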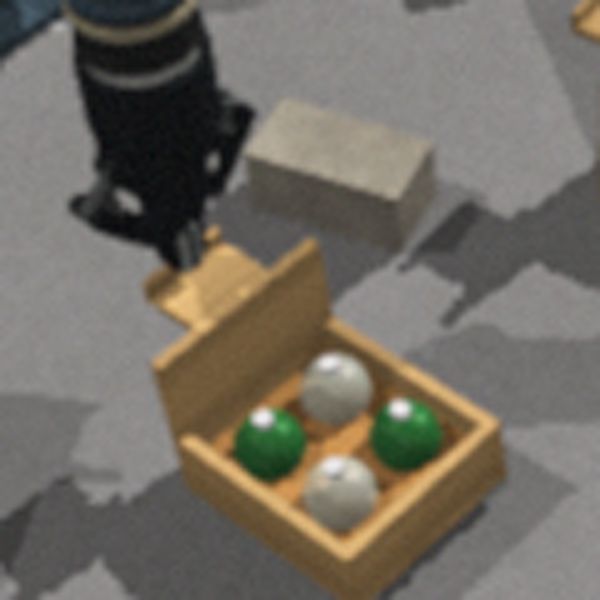

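>>> {"method": "carry_out", "body": {
  "series": [
    [255, -0.25, 0, -0.1, 0],
    [255, -0.5, 0, -0.2, 0],
    [255, -0.75, 0, -0.3, 0],
    [255, -1.0, 0, -0.39, 0],
    [255, -1.15, 0, -0.46, 0],
    [255, -1.2, 0, -0.55, 0],
    [255, -1.2, 0, -0.65, 0],
    [255, -1.2, 0, -0.9, 0],
    [255, -1.2, 0, -2, 0],
    [255, -0.5, 0, -4, 0],
    [255, 1.5, 0, -7, 0],
    [255, 4, 0, -8, 0],
    [255, 6, 0, -8, 0],
    [255, 6, 0, -8, 0]
  ]
}}

```text
clock: 20.32
tool_pos: [0.373, -0.1788, 0.2207]
tcp_rot: [-179.9, 0.8, 178.3]
wrist_force: [1.3, -0.3, 0.5]
opening: -0.0
```

Run:
```python
from rig import r
from h import *
c=r.camera("scene"); save(c,"s21.png",(170,130,340,280),4)
c=r.camera("top"); save(c,"t21.png",(150,140,350,280),4)
s=r.get_state(); print(s["clock"],s["tool_pos"],s["wrist_force"])
# pushing pose: near-board face at foot L
print(shift(s,[.44,.155,.21],187.2))
```

```text
20.4167 [ 0.37504048 -0.17903753  0.2192141 ] [-0.04307975 -0.44378908 -0.10013567]
(array([-5.53, 33.57,  1.  ]), np.float64(-8.8))
```

View pics/s21.png

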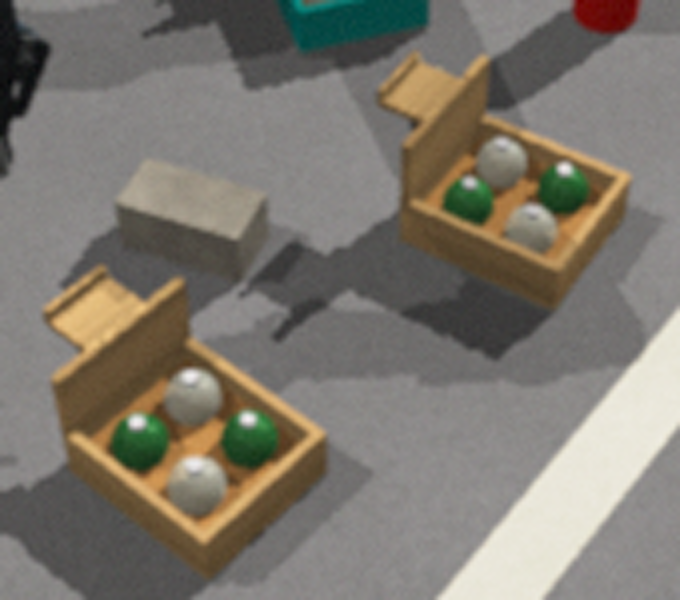

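View pics/t21.png

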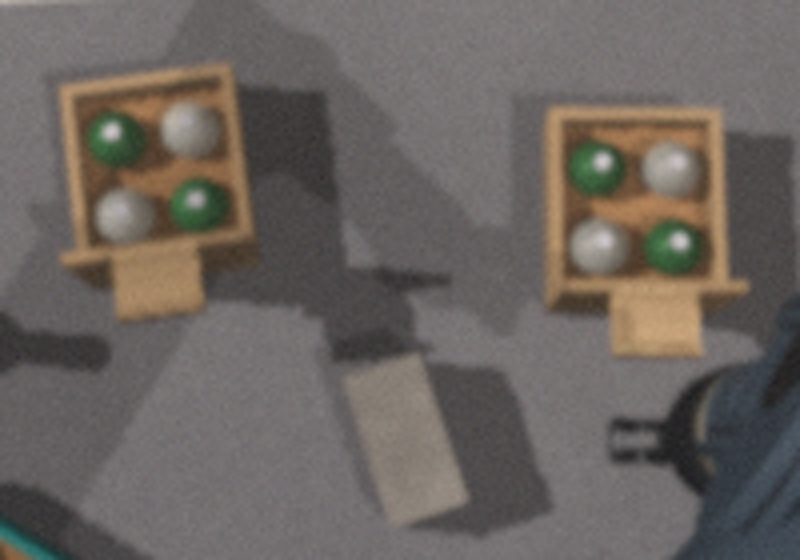

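>>> {"method": "carry_out", "body": {
  "series": [
    [255, -0.3, 2, 0, -1],
    [200, -0.8, 5, 0, -2],
    [150, -1.4, 8.5, 0, -3],
    [100, -2, 12, 0, -4],
    [50, -2.6, 15.5, 0, -5],
    [0, -3.2, 19, 0, -6],
    [0, -3.8, 22.5, 0, -7],
    [0, -4.4, 26, 0, -8],
    [0, -5, 29.5, 0, -8.8],
    [0, -5.4, 32, 0.3, -8.8],
    [0, -5.53, 33.3, 0.6, -8.8],
    [0, -5.53, 33.57, 1, -8.8],
    [0, -5.53, 33.57, 1, -8.8],
    [0, -5.53, 33.57, 1, -8.8]
  ]
}}

```text
clock: 21.58
tool_pos: [0.4397, 0.1546, 0.2091]
tcp_rot: [-179.8, 0.8, -172.8]
wrist_force: [-1.0, 0.5, 0.2]
opening: 0.0851
```

Run:
```python
from rig import r
from h import *
c=r.camera("scene"); save(c,"s22.png",(200,70,340,210),5)
s=r.get_state(); print(s["clock"],s["tool_pos"],s["wrist_force"],s["opening"])
print(shift(s,[.44,.155,.088],187.2))
rel(s,np.array([.524,.1655]),.125,[])
```

```text
21.6333 [0.43988219 0.15425059 0.20954631] [ 0.43901825 -0.14409627 -0.16401056] 0.08491095547830205
(array([ 0.15,  0.11, 12.15]), np.float64(-0.1))
out 0.0849 lat -0.0007 z 0.2095
```

View pics/s22.png

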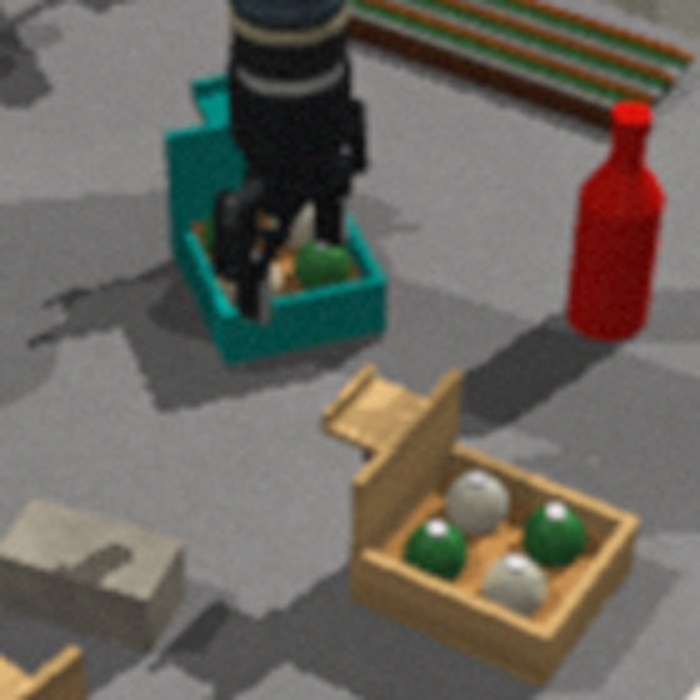

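>>> {"method": "carry_out", "body": {
  "series": [
    [0, 0, 0, 3, 0],
    [0, 0, 0.1, 6, 0],
    [0, 0, 0.1, 9, 0],
    [0, 0, 0.1, 11, 0],
    [0, 0, 0.1, 12, 0],
    [0, -0.8, 0.1, 12.1, 0],
    [0, -1.8, 0.1, 12.1, 0],
    [0, -3, 0.1, 12.1, 0],
    [0, -4, 0.1, 12.1, 0],
    [0, -4, 0.1, 12.1, 0]
  ]
}}

```text
clock: 22.47
tool_pos: [0.4852, 0.1599, 0.0917]
tcp_rot: [-179.8, 1.2, -172.9]
wrist_force: [-0.4, -1.2, 0.2]
opening: 0.0855
```

Run:
```python
from rig import r
from h import *
c=r.camera("scene"); save(c,"s23.png",(210,90,330,210),5)
c=r.camera("top"); save(c,"t23.png",(140,140,260,240),5)
s=r.get_state(); print(s["clock"],s["tool_pos"],s["wrist_force"],s["opening"])
rel(s,np.array([.524,.1655]),.125,[])
```

```text
22.5667 [0.48266808 0.15985227 0.09083091] [-0.27915895  0.12829633 -0.76983827] 0.08527347180760907
out 0.0417 lat -0.0005 z 0.0908
```

View pics/s23.png

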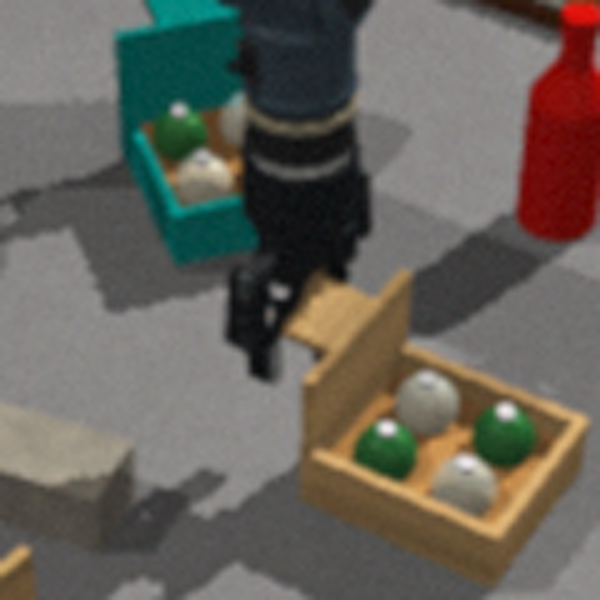

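View pics/t23.png

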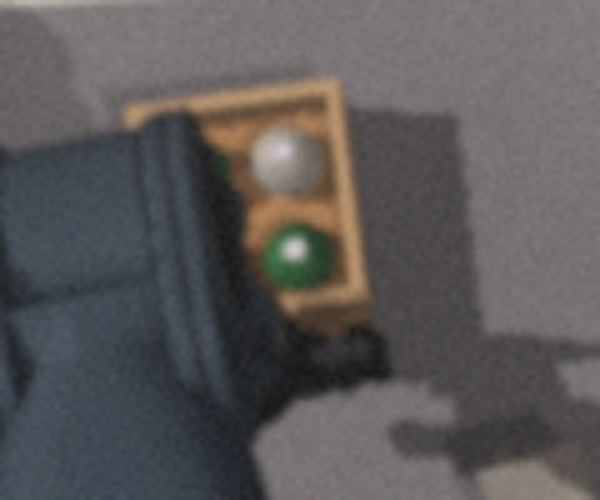

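>>> {"method": "carry_out", "body": {
  "series": [
    [0, -0.7, 0, 0.2, 0],
    [0, -1.4, 0, 0.3, 0],
    [0, -2.0, 0, 0.3, 0],
    [0, -2.5, 0, 0.3, 0],
    [0, -3.0, 0, 0.3, 0],
    [0, -3.5, 0, 0.3, 0],
    [0, -4, 0, 0.3, 0],
    [0, -4.5, 0, 0.3, 0],
    [0, -5, 0, 0.3, 0],
    [0, -5, 0, 0.3, 0]
  ]
}}

```text
clock: 23.4
tool_pos: [0.5322, 0.1661, 0.0882]
tcp_rot: [-179.8, 0.8, -172.9]
wrist_force: [-1.5, 0.1, 1.7]
opening: 0.0854
```

Run:
```python
from rig import r
from h import *
c=r.camera("scene"); save(c,"s24.png",(210,90,330,210),5)
s=r.get_state(); print(s["clock"],s["tool_pos"],s["tcp_rot"],s["wrist_force"],s["moment"])
rel(s,np.array([.524,.1655]),.125,[])
```

```text
23.45 [0.53215156 0.16603567 0.08821491] [-179.82837807    0.86720522 -172.90623191] [-2.11612718 -0.51255448 -0.01567894] [-0.03021458  0.41099348  0.02086732]
out -0.0082 lat -0.0005 z 0.0882
```

View pics/s24.png

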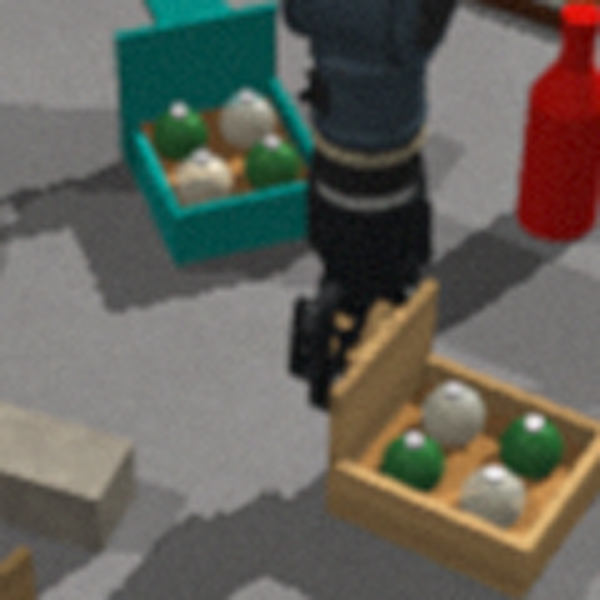

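>>> {"method": "carry_out", "body": {
  "series": [
    [0, -0.5, 0, 0, 0],
    [0, -1, 0, 0, 0],
    [0, -1.5, 0, 0, 0],
    [0, -2, 0, 0, 0],
    [0, -2.5, 0, 0, 0],
    [0, -3, 0, 0, 0],
    [0, -3.5, 0, 0, 0],
    [0, -4, 0, 0, 0],
    [0, -4.5, 0, 0, 0],
    [0, -5, 0, 0, 0],
    [0, -5.5, 0, 0, 0],
    [0, -6, 0, 0, 0],
    [0, -6.5, 0, 0, 0],
    [0, -7, 0, 0, 0],
    [0, -7.3, 0, 0, 0],
    [0, -7.5, 0, 0, 0],
    [0, -7.5, 0, 0, 0]
  ]
}}

```text
clock: 24.87
tool_pos: [0.6073, 0.1754, 0.0895]
tcp_rot: [-179.8, 0.9, -172.9]
wrist_force: [0.3, -0.5, -1.4]
opening: 0.0853
```

Run:
```python
from rig import r
from h import *
c=r.camera("scene"); save(c,"s25.png",(240,110,380,250),5);np.save("/tmp/scene3.npy",c,allow_pickle=True)
c=r.camera("top"); save(c,"t25.png",(130,90,250,220),5);np.save("/tmp/top3.npy",c,allow_pickle=True)
s=r.get_state(); print(s["clock"],s["tool_pos"],s["tcp_rot"],s["wrist_force"],s["moment"])
rel(s,np.array([.524,.1655]),.125,[])
```

```text
24.9667 [0.60730386 0.17542401 0.08978799] [-179.83097484    0.96412458 -172.90497294] [-1.60660226 -0.3962467  -0.78611869] [-0.04773617  0.15702864  0.0473305 ]
out -0.0839 lat -0.0005 z 0.0898
```

View pics/s25.png

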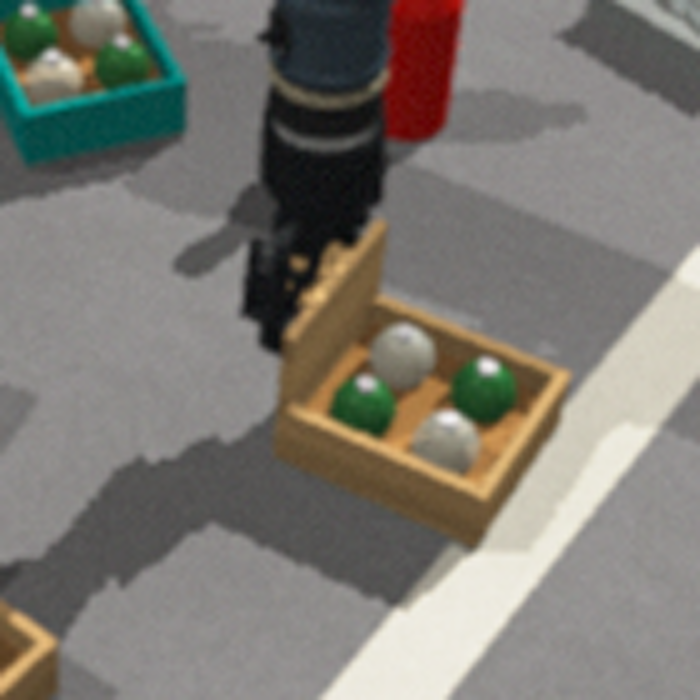

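View pics/t25.png

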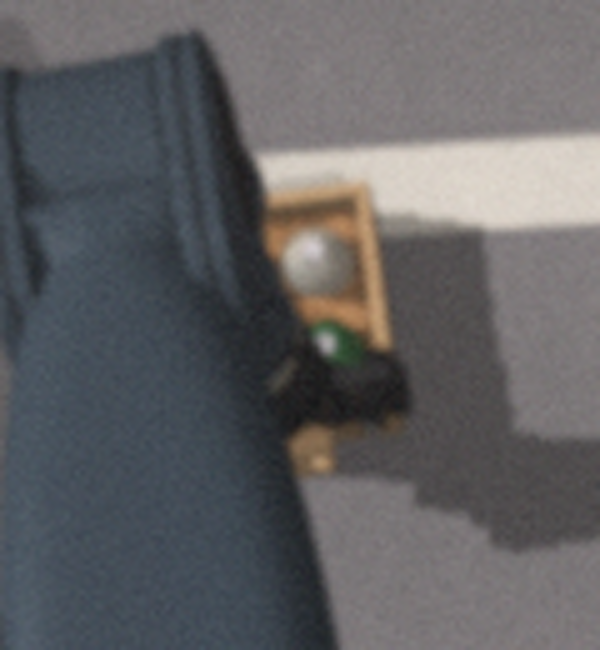

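Run:
```python
from h import *
c=np.load("/tmp/scene3.npy",allow_pickle=True).item()
S=lambda x,y,z: ray(c,240+(x-2)/5,110+(y-2)/5,z).round(4)
print(S(475,545,0),S(486,500,.058),S(570,374,.058),S(278,460,0))
# line edges in scene near the crate
print("line near",S(330,695,0),S(690,255,0),"far",S(440,695,0),S(660,430,0))
c=np.load("/tmp/top3.npy",allow_pickle=True).item()
T=lambda x,y,z: ray(c,130+(x-2)/5,90+(y-2)/5,z).round(4)
print(T(367,185,.058),"line",T(425,224,0),T(425,143,0))
```

```text
[0.7708 0.1391 0.    ] [0.7767 0.1296 0.058 ] [0.7606 0.2568 0.058 ] [0.6285 0.1181 0.    ]
line near [ 0.7665 -0.0172  0.    ] [0.7438 0.4691 0.    ] far [0.8185 0.0254 0.    ] [0.8131 0.3031 0.    ]
[0.77   0.1354 0.058 ] line [0.7654 0.1046 0.    ] [0.8211 0.1042 0.    ]
```

>>> {"method": "carry_out", "body": {
  "series": [
    [0, -0.5, 0, 0.1, 0],
    [0, -0.9, 0, 0.1, 0],
    [0, -1.3, 0, 0.1, 0],
    [0, -1.6, 0, 0.1, 0],
    [0, -1.9, 0, 0.1, 0],
    [0, -1.9, 0, 0.1, 0],
    [0, -1.9, 0, 0.1, 0],
    [0, -1.5, 0, 0.1, 0],
    [0, -0.8, 0, 0.1, 0],
    [0, 0.5, 0, 0.1, 0],
    [0, 2, 0, 0.1, 0],
    [0, 4, 0, 0.1, 0],
    [0, 6, 0, 0.1, 0],
    [0, 8, 0, 0, 0],
    [0, 9, 0, -2, 0],
    [0, 10, 0, -5, 0],
    [0, 12, 0, -9, 0],
    [0, 15, 0, -13, 0],
    [0, 18, 2, -14, 0],
    [0, 18, 2, -14, 0]
  ]
}}

```text
clock: 26.63
tool_pos: [0.4222, 0.1747, 0.2325]
tcp_rot: [-180.0, 1.4, -172.8]
wrist_force: [0.5, -0.7, 0.4]
opening: 0.0853
```

Run:
```python
from rig import r
from h import *
c=r.camera("scene"); save(c,"s26.png",(160,90,360,240),4);np.save("/tmp/scene4.npy",c,allow_pickle=True)
c=r.camera("top"); save(c,"t26.png",None,1.5);np.save("/tmp/top4.npy",c,allow_pickle=True)
s=r.get_state(); print(s["clock"],s["tool_pos"],s["tcp_rot"],s["wrist_force"],s["moment"])
```

```text
26.7333 [0.42410116 0.17378589 0.22847172] [-179.8537192     1.29055752 -172.8165198 ] [0.09928054 0.08517451 0.5430308 ] [ 0.01448019  0.04110175 -0.0014023 ]
```

View pics/s26.png

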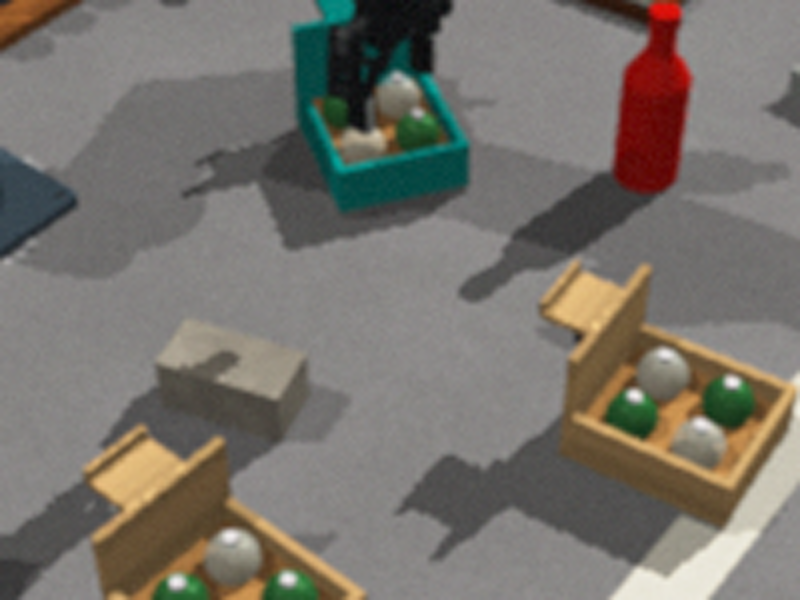

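View pics/t26.png

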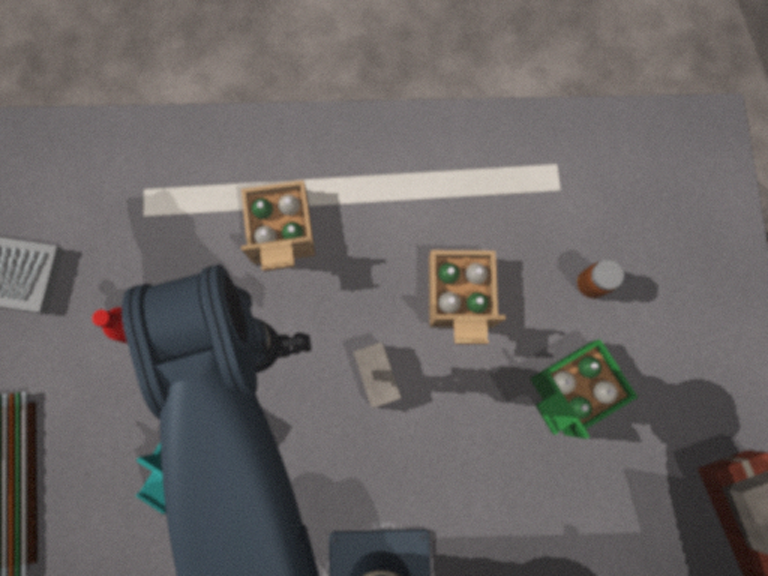

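Run:
```python
from h import *
c=np.load("/tmp/scene4.npy",allow_pickle=True).item()
save(c,"s27.png",(290,150,390,250),6)
t=np.load("/tmp/top4.npy",allow_pickle=True).item()
save(t,"t27.png",(150,105,220,185),7)
# bottle, jar, brick shift between first and last scene
a=np.load("/tmp/scene.npy",allow_pickle=True).item()["pixels"];b=c["pixels"]
for n,lo,hi in(("bottle",(0,180,80),(8,255,255)),("jar",(5,150,50),(14,255,190))):
  for im in(a,b):
    m=cv2.inRange(cv2.cvtColor(im,cv2.COLOR_RGB2HSV),lo,hi); 
    if n=="bottle": m[:, :300]=0; m[:,350:]=0
    else: m[:280]=0; m[:,:120]=0; m[:,180:]=0
    M=cv2.moments(m,True); print(n,M["m00"],M["m10"]/M["m00"],M["m01"]/M["m00"])
```

```text
bottle 561.0 322.951871657754 116.22103386809269
bottle 561.0 322.90909090909093 116.18894830659536
jar 330.0 153.25757575757575 314.9848484848485
jar 326.0 153.38036809815952 314.9049079754601
```

View pics/s27.png

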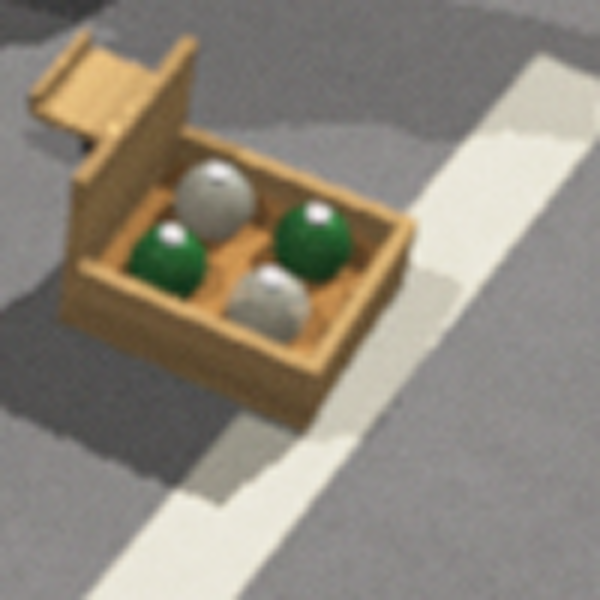

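View pics/t27.png

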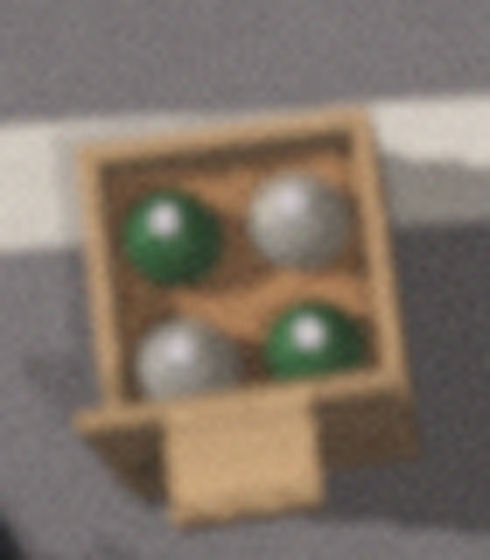

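Run:
```python
from h import *
c=np.load("/tmp/scene4.npy",allow_pickle=True).item()
S=lambda x,y,z: ray(c,290+(x-2.5)/6,150+(y-2.5)/6,z).round(4)
print("frb",S(303,432,0),"frt",S(318,372,.058),"flt",S(413,220,.058),"far line",S(352,440,0),"near line",S(180,490,0),S(540,55,0))
t=np.load("/tmp/top4.npy",allow_pickle=True).item()
T=lambda x,y,z: ray(t,150+(x-3)/7,105+(y-3)/7,z).round(4)
print("top",T(80,148,.058),T(370,107,.058),"line",T(40,122,0),T(40,250,0),T(430,97,0),T(430,220,0))
```

```text
frb [0.7912 0.1397 0.    ] frt [0.7949 0.134  0.058 ] flt [0.7771 0.2594 0.058 ] far line [0.8144 0.1515 0.    ] near line [0.7621 0.0655 0.    ] [0.7446 0.4824 0.    ]
top [0.7758 0.2649 0.058 ] [0.7922 0.1372 0.058 ] line [0.8121 0.2972 0.    ] [0.7496 0.2958 0.    ] [0.8205 0.116  0.    ] [0.7602 0.1163 0.    ]
```

Run:
```python
from rig import r
print(r.get_state()["clock"], r.job_done())
```

```text
the job is handed in; nothing more can be done
26.7333 None
```

I checked both crates, left first, and pushed the left one onto the dispatch line. I identified it as the stamped crate only by elimination and never saw the stamp itself. The job was handed in at 26.7 s.

**Finding the stamp:** I pressed each lip down until it met the bench and held the crate there for about half a second or more.
- **Left crate:** from the scene camera its underside was edge-on even at full tilt, so I could not see whether it was stamped.
- **Right crate:** its underside was clearly visible and showed bare plywood, so I took the left crate as stamped.

**Lowering:** both crates came down with the finger and ended flat, with no visible shift. Part way down, the fingertip rode up onto the rim and the wrist force rose. It reached about 32 N on the left crate and 23 N on the right, which is above the 20 N given for pressing the lip. I eased off and followed the rim down from there.

**Final position:** the middle of the far end is at about x = 0.785, y = 0.20. The line there spans about 0.755 to 0.816, so the far end is near its centre. The crate is flat and still turned about 0.13 rad.

**Everything else:** the bottle and jar moved less than 0.2 pixel in the scene view. By eye, the brick, the right crate and the look-alikes had not moved. The gripper was clear of everything when I handed in.

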